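# Take a contact colour reading of a paint sample with a two-stage trigger

## Robot

A 6-joint arm with a two-finger parallel gripper is mounted at the origin on a cart in front of the work surface, level with it; the furniture and walls round the work are solid. World frame = base frame: x ahead of the robot, y to its left, z up, the work surface at z = 0. Lengths are in mm, angles in rad, forces in N, time in s.
With the tool pointing down it reaches from about 275 to 750 mm from the base axis. Payload 10.2 kg.
Tool frame: the origin (TCP) lies at the very end of the fingers, on their centre line; the grasp point (between the pads) lies 19 mm behind it; z points along the fingers, x is the direction in which the jaws open and shut, and the axes are right-handed (so a half turn about z gives the same grasp; the last joint's range is limited). The gripper opens to 85 mm and grips with 20 to 120 N. Pads are 22 mm wide; open, the fingers measure 114 mm over their backs; the gripper's body (76 mm by 85 mm) begins 54 mm behind the grasp point. The pads swing forward as they close: fully open they stand 13 mm farther back than shut.
Start: joints at [-1.441, 0.313, 1.498, -0, 1.331, -0.223], TCP at [181.389, -492.676, 231.294] pointing down, gripper open.
Joint ranges: [-2.94, 2.94], [-0.97, 2.17], [0.19, 2.56], [-1.23, 4.37], [0.02, 3.11], [-2.88, 2.88]. Speed limits (rad/s): [2.39, 2.39, 3.01, 3.14, 3.14, 3.14].

## Interface

Orientations are given as a unit quaternion [w, x, y, z].
In Python, from rig import ctrl, cams gives the robot as it stands.
- The arm moves only by the tool play_rows, never from a script. Its argument "steps" is a list of rows, each a list of 2 entries, a list of its own where there are three numbers: the shift along the tool's x, y, z normalised to -1 to 1, where 1 is 0.75 m, then the turn, a rotation vector about the tool's x, y, z normalised to -1 to 1, where 1 is 45 degrees. A call has 1 to 20 rows; each row shifts and turns the commanded pose from where the row before left it, along the tool's axes as they then stand; what a row does not reach is not made up. A row lasts 1/10 s, in which the tool goes at most 50 mm and 8.59 degrees, less where a joint would pass 70% of its speed; a pose out of reach is approached as far as the arm can. A call with a number of a shift or a turn outside -1 to 1 is refused whole. A call with a gripper value outside its range is refused whole. "grip" is the closure, from 0 (fully open) to 1 (shut), set as the call begins (left out, the last holds). The fingers move at their own pace and stop on an object; "squeeze" is the grip in N (left out, the last holds). Time passes only in rows, so rows that do not move let the fingers close. It gives the time, the measured TCP pose, the force and the opening at its end, in the units of the state.
- ctrl.sense(): the state, without advancing time (a new reading comes with each control period).
- cams.capture(name): name is "scene" or "top" or "wrist"; returns the picture (400x640x3 uint8, red, green, blue); there is no depth.
- cams.camera_info(name): a dict with "fx", "fy", "cx", "cy" (pixels), "xyz" and "attitude" of the camera in the world. Camera axes: x right, y up, looking along -z (the intrinsics and any distortion apply to the point x, -y, -z); pixel columns grow to the right and rows downward; lengths in mm; the calibration is good to about 2 mm. The wrist camera is an equidistant fisheye: a pixel r from the principal point sees the ray r / f radians off the axis. A picture is of the moment at which its call begins: read the wrist's pose just before it. camera_info takes no time and is no camera call; for the wrist camera it gives the pose at the moment of the call.
- ctrl.finish_job(): hands the job in, once; it reports no verdict.
Trained networks look in the newest picture that a camera, given by its name, has taken for a name from the list of things; names that differ only in an ending like _2 or _b are one class to them, and where a whole thing is asked for, a point or a joint stands for the part that bears it (a point fixed in the world has none). Each returns a list of dicts, best first, with "p" (0 to 1); they miss things now and then, are a little off and sometimes report something else, mostly with a low value. They report only what shows in the picture. A call takes as long as a camera call. They do not tell look-alikes from the thing itself.
- cams.search_frame(camera, thing): "rect" ([centre column, centre row, width, height] in pixels, round what is visible of it).
- cams.tip_of(camera, thing): "pixel" ([column, row] in pixels: a listed point, or the origin of a listed thing).
The state is a dict: "time_s": time; "joints": joint angles; "dq": joint speeds; "tau": joint torques, N m; "eef_pos": TCP position; "ee_rot": TCP orientation; "force": force on the tool from outside, world axes, zero at the start; "wrist_torque": the same for the moment, N m; "grip_width": opening from 0.0 (shut) to 1.0 (fully open).
Only numpy, scipy, OpenCV 4.12 (cv2) and the standard library are available. Lean on these libraries where they do the work, as an engineer would, in place of code of your own. Each camera call takes 0.05 s, during which the arm holds its last target.

## Task

Take a colour reading of the blue paint sample: lift the grey reader off its parking stand by the sides of its grip, put it down in front of the aluminium track and let go, then push it in low down at its base, upright, until its nose is right up against the sample, and take your hand off it. Then take it the other way, round the back of the grip and the orange trigger, squeeze the trigger through its first stage and past the pressure point fully into the second, hold it for about a second, and let go, leaving the reader home in the track. Do not press the trigger into its second stage before the reader is home, do not move the reader inside the track by its grip, do not tip it over, and leave the other things alone.

Things in the scene. Friction and masses are not known exactly. Their poses are not given: they have to be found in the camera images.
- reader: the colour reader, a tall grey instrument, 0.5 kg, loose. Origin: centre of its underside; +x: where its nose points. Foot plate 90 (x) x 60 (y) x 8 mm, centred; housing 88 x 40 up to z = 58; round black nose 28 mm across at z = 35, tip at x = +52; upright grip above, orange trigger on the grip's front (+x). Pushed up at the grip it tips. It starts 12 mm up, on its stand
- grip (a point): middle of the reader's upright grip, 135 mm above its underside and straight over its origin. The grip is 36 (reader x) x 34 (reader y) mm and runs from z = 58 to its top at z = 156. Axes as the reader's
- foot_back (a point): where to push: centre of the reader's upright back face low down, 45 mm behind its origin and 22 mm above its underside; the back is flat there, 40 mm wide. Axes as the reader's
- trigger_face (a point): centre of the orange trigger's front face (moves with it), 34 mm ahead of the reader's origin, 135 mm above its underside; the trigger is 18 mm wide and 30 tall. Over the grip's back and this face it measures 52 mm, 44 mm with the trigger fully in
- first_stage (a joint): travel of the trigger's light first stage in m: 0 released, 0.004 at the pressure point; spring 1.8 N rising to 3 N; springs back. Pressing is towards the reader's -x
- second_stage (a joint): travel of the trigger's second stage in m: 0 until the first stage is in and the force passes 8 N (the pressure point), 0.004 fully in at about 11 N; springs back. Total trigger travel is 8 mm
- dock: the fixed aluminium docking track. Origin, on the worktop: where the reader's origin is when home, nose touching the sample; +x: the way the reader faces and moves in. The foot slides on the bare worktop between rails 66 mm apart. Lips over them (underside z = 12, top z = 17, 48 mm apart, from x = -15 mm to the sample) bar lowering it in; at home the rear 30 mm of the foot is outside them
- dock_mouth (a point): middle of the track's mouth on the worktop, 53 mm before the dock's origin (-x); flared guides 12 mm tall run from here to the lips, 87 mm apart here. The reader stands free before it when its origin is 100 mm or more from the dock's. Axes as the dock's
- sample (a point): centre of the blue painted sample face, 52 mm ahead of the dock's origin, 40 mm up; fixed upright board 76 mm wide, top 70 mm above the worktop. Axes as the dock's
- stand: the fixed black parking stand, 116 (x) x 86 (y) mm, on which the reader stands at the start; floor at z = 12 mm with a rim up to z = 17 mm round it. Origin: centre of its underside; the reader's nose points about along its +x
- glue_bottle: bystander: tall squeeze bottle with a blue spout, 65 mm across, 233 tall; origin at the centre of its underside
- ochre_jar: bystander: jar with yellowish contents and black lid, 52 mm across, 62 tall; origin at the centre of its underside
- blue_jar: bystander: jar with blue contents and white lid, 48 mm across, 58 tall; origin at the centre of its underside
- thread_spool: bystander: wooden spool of thread standing on end, 39 mm across, 58 tall; origin at the centre of its underside
- tape_roll: bystander: roll of masking tape lying flat, 94 mm across, 19 tall; origin at the centre of its underside
- wax_block: bystander: yellow cake of beeswax, 40 x 55 x 18 mm; origin at the centre of its underside
There are look-alikes about, which are no part of the job. What is shaped like the reader but red is not meant.

How it is judged (in metres and radians):
On the way, in this order (a step that is already met when the one before it is completed fails the run):
1. the reader stands let go on the worktop, upright, in front of the track (height (world z) of reader below 0.005 m and angle between reader's own z axis and vertical below 0.06 rad and distance of reader from where it was at the start of the episode above 0.05 m and horizontal distance between reader and dock above 0.06 m and contact force between the fingers and reader below 0.3 N and linear speed of reader below 0.02 m/s), for 0.2 s.
2. the reader is home in the track, upright, its nose at the sample (within 6 mm), and nothing holds it (horizontal distance between reader and dock below 0.006 m and angle between the x axis of reader and the x axis of dock, either way round below 0.1 rad and angle between reader's own z axis and vertical below 0.06 rad and height (world z) of reader below 0.005 m and contact force between the fingers and reader below 0.3 N and linear speed of reader below 0.02 m/s), for 0.2 s.
3. the trigger is squeezed fully into its second stage and held for at least half a second while the reader is home (horizontal distance between reader and dock below 0.006 m and angle between the x axis of reader and the x axis of dock, either way round below 0.1 rad and angle between reader's own z axis and vertical below 0.06 rad and height (world z) of reader below 0.005 m and value of joint each of first_stage, second_stage above 0.003 m), for 0.5 s.
At the end, for the whole second after the job is handed in: The reader stands home in the track, upright and at rest, its origin within 6 mm of the track's and turned within 0.1 rad of it, and the trigger has sprung out again (both stages under 1 mm) (horizontal distance between reader and dock below 0.006 m and angle between the x axis of reader and the x axis of dock, either way round below 0.1 rad and angle between reader's own z axis and vertical below 0.06 rad and height (world z) of reader below 0.005 m and value of joint each of first_stage, second_stage below 0.001 m and linear speed of reader below 0.02 m/s); the robot touches nothing.
It fails at once if the trigger goes into its second stage (over 1.5 mm) while the reader is not home (over 12 mm off) (value of joint second_stage above 0.0015 m and horizontal distance between reader and dock above 0.012 m).
It fails at once if the reader is moved inside the track by its grip instead of being pushed low down (hand on it with the grasp point more than 100 mm up while it is 15 to 60 mm short of home) (horizontal distance between reader and dock between 0.015 and 0.06 m and height (world z) of reader below 0.005 m and height (world z) of the grasp point above 0.1 m and contact force between the fingers and reader above 1 N).
It fails at once if the reader tips over (more than 0.5 rad) (angle between reader's own z axis and vertical above 0.5 rad).
It fails at once if another thing is disturbed (moved more than 20 mm) (distance of any of glue_bottle, ochre_jar, blue_jar, thread_spool, tape_roll, wax_block from where it was at the start of the episode above 0.02 m).
It also fails if it takes over 67 s, if anything falls off the work surface, if the arm or the gripper's body presses on something with over 40 N, if the wrist force passes 120 N, or if a joint passes its speed limit or range.

## Working session

There is one attempt and no reset: what is moved stays moved. The work goes in short steps, Python scripts to look and compute and a tool call to move; the robot and the scene stay as the last step left them, time stands still between calls to the robot, and variables do not carry over. Pictures are saved under pics/ and viewed, and the job is handed in when it is done.

Besides the shell and the picture viewer there is one more tool, called after "Emit:" as name(argument=value, ...) on one line, values as JSON. play_rows: Moves the arm, as the interface text tells. Its arguments: {"type":"object","properties":{"steps":{"type":"array"},"grip":{"type":"number"},"squeeze":{"type":"number"}},"required":["steps"]}

```bash
ls; mkdir -p pics; cat > h.py <<'E'
import numpy as np, cv2
from scipy.spatial.transform import Rotation as R
from rig import ctrl, cams
def Rq(q): return R.from_quat([q[1],q[2],q[3],q[0]])
def save(n,f):
    im=cams.capture(n); cv2.imwrite('pics/'+f,im[:,:,::-1]); return im
E
python3 - <<'E'
from h import *
print(ctrl.sense())
for n in ['scene','top','wrist']:
    save(n,n+'0.png'); print(n,cams.camera_info(n))
E
```

```text
pics
{'time_s': 0.0, 'joints': array([-1.44137444e+00,  3.13460800e-01,  1.49843700e+00,  3.88443120e-05,
        1.33099992e+00, -2.23405559e-01]), 'dq': array([ 0.00127509,  0.00027509, -0.0002854 ,  0.00127733, -0.00036876,
       -0.00023551]), 'tau': array([-2.39825873e-03, -4.12278879e+01, -2.59746820e+01, -3.24565435e-04,
        4.09317494e-03, -8.48605794e-06]), 'eef_pos': array([ 181.37647548, -492.40272087,  230.72958199]), 'ee_rot': array([-4.95272527e-04,  8.20226555e-01, -5.72038435e-01, -4.25276029e-04]), 'force': array([ 0.62173094, -0.32992945,  0.05195379]), 'wrist_torque': array([-0.01075016,  0.00746871, -0.0030422 ]), 'grip_width': 0.9989922716475519}
scene {'fx': 451.19423511129503, 'fy': 451.19423511129503, 'cx': 317.8015312319534, 'cy': 204.17466370653455, 'xyz': array([ 228.96186283,  916.57334934, 1041.72106974]), 'attitude': array([-0.19998705, -0.07415092,  0.35454082,  0.91038872])}
top {'fx': 493.460324820522, 'fy': 493.460324820522, 'cx': 316.33851563213534, 'cy': 204.234961412937, 'xyz': array([ 482.59323359,  133.18379076, 1760.01775338]), 'attitude': array([-0.69920425, -0.02827605,  0.02744238,  0.71383527])}
wrist {'fx': 309.70691628693146, 'fy': 309.70691628693146, 'cx': 318.36262336497396, 'cy': 204.44080259509616, 'xyz': array([ 248.37736806, -468.50423101,  372.11084317]), 'attitude': array([ 0.81185308, -0.11731444,  0.08275062, -0.5659366 ])}
```

View pics/scene0.png

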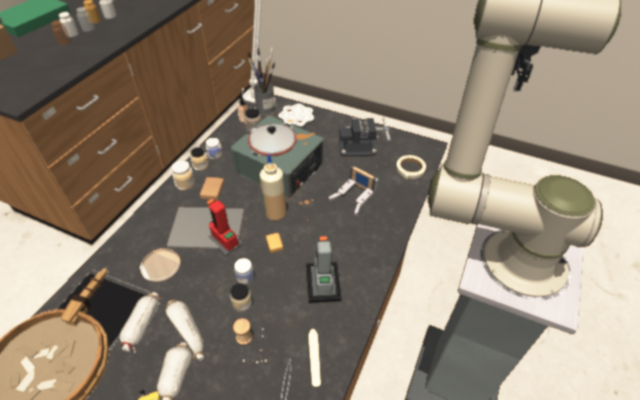

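View pics/top0.png

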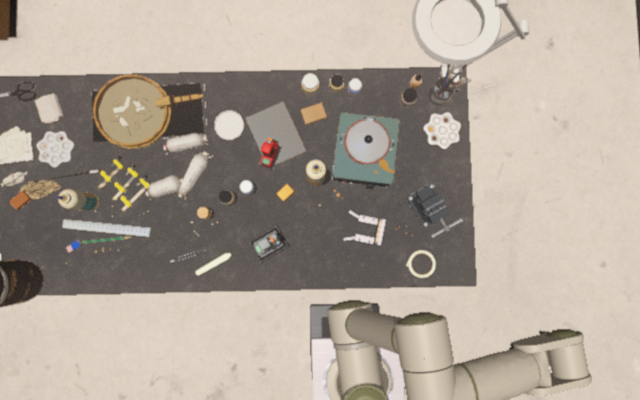

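```bash
cat >> h.py <<'E'
def ray(n,px,info=None):
    i=info or cams.camera_info(n)
    x=(px[0]-i['cx'])/i['fx']; y=(px[1]-i['cy'])/i['fy']
    if n=='wrist':
        r=np.hypot(x,y); s=np.sin(r)/r if r>1e-9 else 1.; d=np.array([x*s,-y*s,-np.cos(r)])
    else:
        d=np.array([x,-y,-1.]); d/=np.linalg.norm(d)
    return np.array(i['xyz']),Rq(i['attitude']).apply(d)
def atz(n,px,z,info=None):
    o,d=ray(n,px,info); return o+d*(z-o[2])/d[2]
def proj(n,P,info=None):
    i=info or cams.camera_info(n)
    p=Rq(i['attitude']).inv().apply(np.array(P,float)-i['xyz']); p=np.atleast_2d(p)
    x,y,z=p[:,0],-p[:,1],-p[:,2]
    if n=='wrist':
        rr=np.hypot(x,y); t=np.arctan2(rr,z); u=x/rr*t; v=y/rr*t
    else: u=x/z; v=y/z
    return np.c_[i['cx']+i['fx']*u,i['cy']+i['fy']*v]
E
python3 - <<'E'
from h import *
Z=dict(reader=12,grip=147,foot_back=34,trigger_face=147,dock=0,dock_mouth=0,sample=40,stand=0,glue_bottle=0,ochre_jar=0,blue_jar=0,thread_spool=0,tape_roll=0,wax_block=0)
for n in ['top','scene']:
    for t,z in Z.items():
        print(n,t,[(np.round(d['pixel']),round(d['p'],2),np.round(atz(n,d['pixel'],z)[:2])) for d in cams.tip_of(n,t)[:3]])
    for t in ['reader','dock','stand']: print(n,t,[(np.round(d['rect']),round(d['p'],2)) for d in cams.search_frame(n,t)[:3]])
E
```

```text
top reader [(array([267., 242.]), 0.74, array([489., 312.]))]
top grip [(array([263., 149.]), 0.65, array([798., 306.])), (array([262., 241.]), 0.64, array([493., 312.]))]
top foot_back [(array([268., 168.]), 0.93, array([751., 302.])), (array([257., 249.]), 0.66, array([466., 343.]))]
top trigger_face [(array([225., 196.]), 0.69, array([644., 433.]))]
top dock []
top dock_mouth [(array([344., 228.]), 0.63, array([533.,  37.]))]
top sample [(array([375., 231.]), 0.81, array([520., -69.])), (array([345., 226.]), 0.46, array([539.,  37.]))]
top stand [(array([268., 243.]), 0.79, array([488., 310.]))]
top glue_bottle [(array([316., 178.]), 0.93, array([715., 132.]))]
top ochre_jar [(array([225., 198.]), 0.52, array([652., 460.]))]
top blue_jar []
top thread_spool [(array([205., 212.]), 0.67, array([604., 534.])), (array([255., 251.]), 0.52, array([460., 354.]))]
top tape_roll [(array([420., 263.]), 0.77, array([ 406., -228.]))]
top wax_block [(array([286., 191.]), 0.66, array([672., 240.]))]
top reader [(array([270., 155.,  19.,  30.]), 0.67), (array([269., 243.,  32.,  26.]), 0.59)]
to
[... 821 characters left out ...]
array([322., 283.]), 0.75, array([490., 305.]))]
scene glue_bottle [(array([276., 213.]), 0.92, array([721., 136.]))]
scene ochre_jar [(array([246., 302.]), 0.79, array([644., 441.])), (array([322., 240.]), 0.74, array([550., 169.]))]
scene blue_jar [(array([247., 274.]), 0.57, array([687., 365.]))]
scene thread_spool [(array([242., 336.]), 0.91, array([606., 526.]))]
scene tape_roll []
scene wax_block [(array([273., 243.]), 0.55, array([672., 241.]))]
scene reader [(array([323., 268.,  25.,  58.]), 0.66), (array([225., 229.,  36.,  58.]), 0.56)]
scene dock [(array([356., 190.,  48.,  44.]), 0.75), (array([410., 172.,  32.,  22.]), 0.36)]
scene stand [(array([323., 283.,  34.,  43.]), 0.56)]
```

Candidates for the reader are the grey one at top (268,242) / scene (323,268), and the red one at top (268,153) / scene (220,228). I choose the grey one on the black stand. For the dock, the candidates are the aluminium track at top (365,230) and the dark vice at (428,203). Next I'll check both choices in close crops.

```bash
python3 - <<'E'
import cv2,numpy as np
a=cv2.imread('pics/top0.png');s=cv2.imread('pics/scene0.png')
f=lambda im,x,y,w,h,k:cv2.resize(im[y:y+h,x:x+w],None,fx=k,fy=k,interpolation=cv2.INTER_CUBIC)
A=np.hstack([f(a,240,215,60,50,6),f(a,335,200,60,50,6)])
B=np.hstack([f(s,293,225,60,85,4.2) if 0 else cv2.resize(f(s,293,225,60,80,4),(240,320)),cv2.resize(f(s,320,160,80,60,5),(480,320))])
cv2.imwrite('pics/crop0.png',np.vstack([A,B[:, :720]]))
E
```

```text
(no output)
```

View pics/crop0.png

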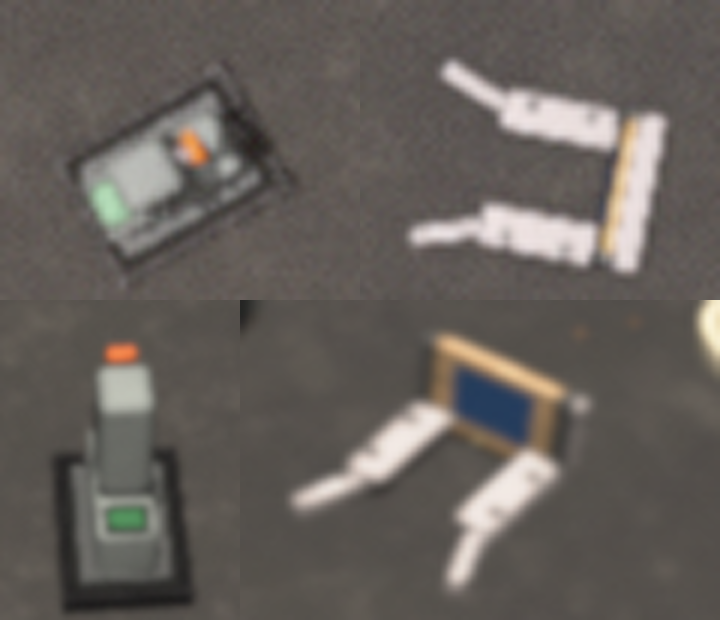

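View pics/wrist0.png

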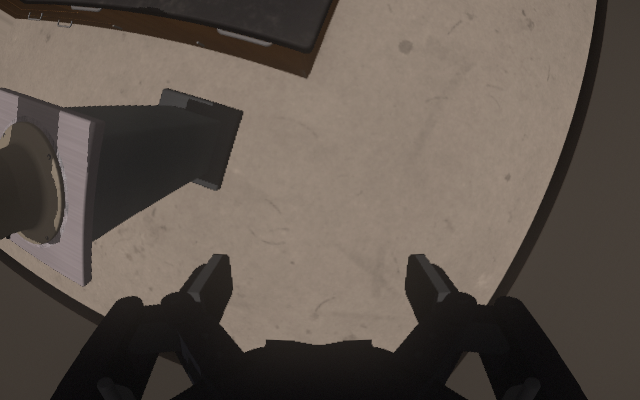

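The crop confirms it: the upper left shows the grey reader on its black stand, with the orange trigger pointing right and up in the top view. The right side shows the pale track with the blue sample at its right end. Next is a wrist-camera close-up.

```bash
cat >> h.py <<'E'
def pose():
    s=ctrl.sense(); return s['eef_pos'],Rq(s['ee_rot'])
def plan(target,yaw=None,tilt=0,Rt=None):
    """print tool-frame shift (units) and rotvec (units) from the present pose; yaw = deg of tool x in world"""
    p,r=pose()
    d=r.inv().apply(np.array(target,float)-p)
    print('pos',p.round(1),'yaw',np.degrees(np.arctan2(r.as_matrix()[1,0],r.as_matrix()[0,0])).round(2),'z',r.as_matrix()[:,2].round(3))
    print('shift tool mm',d.round(1),'units',(d/750).round(4),'rows>=',np.ceil(np.linalg.norm(d)/50))
    if yaw is not None:
        R0=down(yaw,tilt); rv=(r.inv()*R0).as_rotvec(); print('turn units',(rv/(np.pi/4)).round(4),'deg',np.degrees(rv).round(2))
        print('shift in turned tool units',(R0.inv().apply(np.array(target,float)-p)/750).round(4))
def down(yaw,tilt=0):
    c,s=np.cos(np.radians(yaw)),np.sin(np.radians(yaw))
    M=np.array([[c,s,0],[s,-c,0],[0,0,-1.]])
    return R.from_matrix(M)*R.from_rotvec([np.radians(tilt),0,0])
E
python3 - <<'E'
from h import *
plan([350,-100,380])
plan([420,130,420],-10)
E
```

```text
pos [ 181.4 -492.7  231.3] yaw -69.79 z [ 0. -0. -1.]
shift tool mm [-310.2 -293.9 -148.7] units [-0.4136 -0.3919 -0.1983] rows>= 10.0
pos [ 181.4 -492.7  231.3] yaw -69.79 z [ 0. -0. -1.]
shift tool mm [-501.9 -439.1 -188.7] units [-0.6692 -0.5854 -0.2516] rows>= 14.0
turn units [ 0.     -0.     -1.3286] deg [  0.    -0.   -59.79]
shift in turned tool units [ 0.1692 -0.8729 -0.2516]
```

Emit:
play_rows(steps=[[[-0.0345, -0.0327, -0.0165], [0, 0, 0]], [[-0.0345, -0.0327, -0.0165], [0, 0, 0]], [[-0.0345, -0.0327, -0.0165], [0, 0, 0]], [[-0.0345, -0.0327, -0.0165], [0, 0, 0]], [[-0.0345, -0.0327, -0.0165], [0, 0, 0]], [[-0.0345, -0.0327, -0.0165], [0, 0, 0]], [[-0.0345, -0.0327, -0.0165], [0, 0, 0]], [[-0.0345, -0.0327, -0.0165], [0, 0, 0]], [[-0.0345, -0.0327, -0.0165], [0, 0, 0]], [[-0.0345, -0.0327, -0.0165], [0, 0, 0]], [[-0.0345, -0.0327, -0.0165], [0, 0, 0]], [[-0.0345, -0.0327, -0.0165], [0, 0, 0]]])

```text
time_s: 3.05
eef_pos: [350.5, -98.1, 380.5]
ee_rot: [-0.0, 0.82, -0.572, 0.0]
force: [0.2, -0.8, 0.5]
grip_width: 0.999
```

Emit:
play_rows(steps=[[[0, 0, 0], [0, 0, -0.19]], [[0, 0, 0], [0, 0, -0.19]], [[0, 0, 0], [0, 0, -0.19]], [[0, 0, 0], [0, 0, -0.19]], [[0, 0, 0], [0, 0, -0.19]], [[0, 0, 0], [0, 0, -0.19]], [[0, 0, 0], [0, 0, -0.19]]])

```text
time_s: 3.75
eef_pos: [350.2, -99.6, 379.9]
ee_rot: [0.0, 0.997, -0.084, 0.0]
force: [-0.2, 0.6, -0.4]
grip_width: 1.001
```

```bash
python3 - <<'E'
from h import *
print(ctrl.sense())
plan([430,130,400],-10)
E
```

```text
{'time_s': 3.75, 'joints': array([-6.02106837e-01, -1.24292670e-01,  1.60143083e+00, -5.10795312e-07,
        1.66430347e+00, -4.34826810e-01]), 'dq': array([ 5.43105067e-04, -6.20655737e-04,  4.12195911e-04,  2.68781493e-04,
        3.57475551e-04, -1.47865264e+00]), 'tau': array([ 5.83404253e-03, -2.14181381e+01, -2.75461400e+01, -7.91350567e-05,
       -1.67990720e-04,  1.98004358e+00]), 'eef_pos': array([350.22608526, -99.57141714, 379.85979959]), 'ee_rot': array([ 3.76408645e-05,  9.96504208e-01, -8.35425517e-02,  6.54623829e-05]), 'force': array([-0.21469032,  0.56475188, -0.38117907]), 'wrist_torque': array([0.00288282, 0.04274576, 0.00122234]), 'grip_width': 1.0006674547699685}
pos [350.2 -99.6 379.9] yaw -9.58 z [ 0. -0. -1.]
shift tool mm [  40.4 -239.6  -20.2] units [ 0.0539 -0.3195 -0.0269] rows>= 5.0
turn units [ 0.0001 -0.0002  0.0092] deg [ 0.   -0.01  0.42]
shift in turned tool units [ 0.0516 -0.3199 -0.0269]
```

Emit:
play_rows(steps=[[[0.0077, -0.0457, -0.0038], [0, 0, 0]], [[0.0077, -0.0457, -0.0038], [0, 0, 0]], [[0.0077, -0.0457, -0.0038], [0, 0, 0]], [[0.0077, -0.0457, -0.0038], [0, 0, 0]], [[0.0077, -0.0457, -0.0038], [0, 0, 0]], [[0.0077, -0.0457, -0.0038], [0, 0, 0]], [[0.0077, -0.0457, -0.0038], [0, 0, 0]], [[0, 0, 0], [0, 0, 0]], [[0, 0, 0], [0, 0, 0]]])

```text
time_s: 4.65
eef_pos: [431.4, 130.0, 399.5]
ee_rot: [0.0, 0.996, -0.086, -0.0]
force: [-0.6, -0.2, 0.5]
grip_width: 1.0
```

```bash
python3 - <<'E'
from h import *
info=cams.camera_info('wrist'); save('wrist','w1.png')
print(info, pose()[0])
Z=dict(reader=12,grip=147,foot_back=34,trigger_face=147,dock=0,dock_mouth=0,sample=40,stand=0)
for t,z in Z.items():
    print(t,[(np.round(d['pixel'],1),round(d['p'],2),np.round(atz('wrist',d['pixel'],z,info)[:2],1)) for d in cams.tip_of('wrist',t)[:3]])
E
```

```text
{'fx': 309.70691628693146, 'fy': 309.70691628693146, 'cx': 318.36262336497396, 'cy': 204.44080259509616, 'xyz': array([443.15141652, 200.31450664, 540.7359764 ]), 'attitude': array([ 0.98602904, -0.1427716 ,  0.01299547, -0.08481815])} [431.35467483 129.44774295 399.66225811]
reader [(array([333.5,  54.3]), 0.93, array([485.5, 300.3])), (array([493.6,  49.2]), 0.69, array([790.7, 288.9])), (array([388.2, 228.9]), 0.51, array([535.5, -22.6]))]
grip [(array([536.9,  36. ]), 0.89, array([791.4, 289.7])), (array([335.7,  32.8]), 0.86, array([482.4, 302.8]))]
foot_back [(array([317. ,  29.9]), 0.93, array([464.8, 342.1])), (array([478.9,  39.4]), 0.7, array([747.8, 303.6]))]
trigger_face [(array([354.8,  50.4]), 0.65, array([502., 276.]))]
dock [(array([388.6, 227.3]), 0.71, array([538.6, -24.5]))]
dock_mouth [(array([333.9,  32.2]), 0.69, array([494.2, 342.7]))]
sample [(array([383.1, 261.7]), 0.74, array([515.4, -73.7]))]
stand []
```

View pics/w1.png

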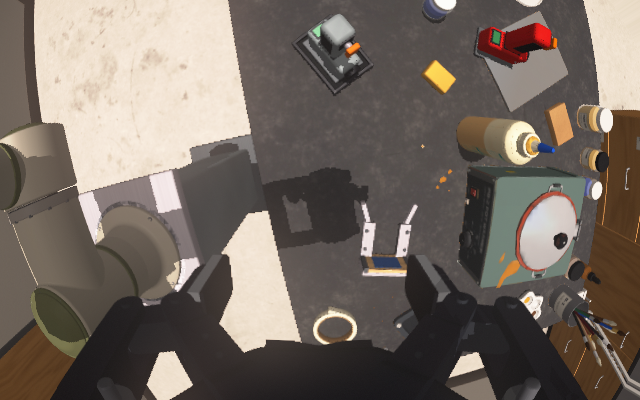

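The wrist picture shows the reader at about (335,45) with its trigger at (352,48). The track's rails run from (364,205)/(412,210) to the sample board at (385,262). I'll zoom in on both to get their lines.

```bash
python3 - <<'E'
import cv2,numpy as np
a=cv2.imread('pics/w1.png')
f=lambda im,x,y,w,h,k:cv2.resize(im[y:y+h,x:x+w],None,fx=k,fy=k,interpolation=cv2.INTER_CUBIC)
A=f(a,345,195,80,90,6); B=f(a,285,5,100,100,3.2)
cv2.imwrite('pics/w1d.png',A);cv2.imwrite('pics/w1r.png',f(a,285,5,100,95,6))
E
```

```text
(no output)
```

View pics/w1d.png

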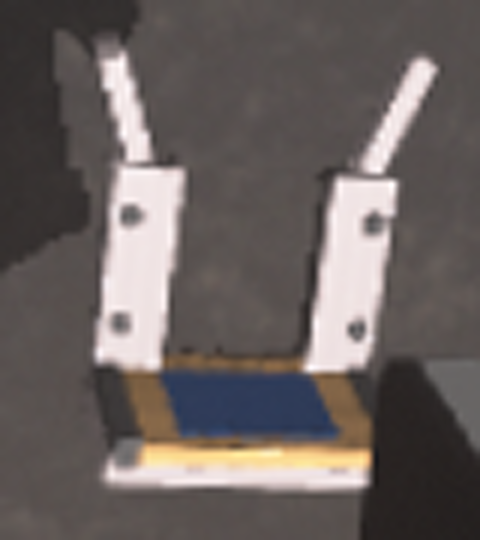

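View pics/w1r.png

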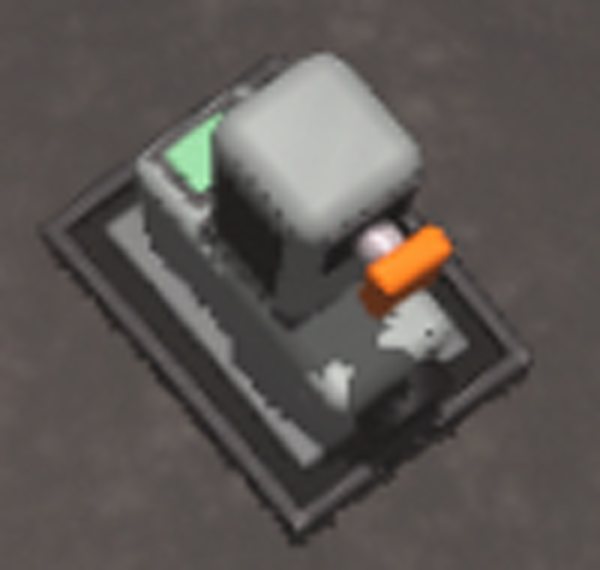

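```bash
cat > fit.py <<'E'
from h import *
from scipy.optimize import least_squares
def fit(obj,pix,z0,x0,info,n='wrist'):
    obj=np.array(obj,float);pix=np.array(pix,float)
    def f(v):
        c,s=np.cos(v[2]),np.sin(v[2])
        P=np.c_[v[0]+c*obj[:,0]-s*obj[:,1],v[1]+s*obj[:,0]+c*obj[:,1],obj[:,2]+z0]
        return (proj(n,P,info)-pix).ravel()
    r=least_squares(f,x0); print(r.x[:2].round(1),np.degrees(r.x[2]).round(2),'res',r.fun.reshape(-1,2).round(1).tolist()); return r.x
E
python3 - <<'E'
from fit import *
info={'fx':309.70691628693146,'fy':309.70691628693146,'cx':318.36262336497396,'cy':204.44080259509616,'xyz':np.array([443.15141652,200.31450664,540.7359764]),'attitude':np.array([0.98602904,-0.1427716,0.01299547,-0.08481815])}
D=lambda L,o:[(np.array(p)-2.5)/6+np.array(o) for p in L]
print('dock');fit([[-15,-24,17],[52,-24,17],[-15,24,17],[52,24,17],[-15,-45,17],[-15,45,17]][:4],D([(184,170),(161,368),(333,178),(304,370)],(345,195)),0,[531,-20,-1.75],info)
print('stand');fit([[-58,-43,17],[58,-43,17],[58,43,17]],D([(45,232),(297,530),(528,355)],(285,5)),0,[488,305,-1.],info)
print('reader foot');v=fit([[-45,-30,8],[45,-30,8],[45,30,8]],D([(105,228),(305,465),(468,345)],(285,5)),12,[488,305,-1.],info)
def show(v,obj):
    c,s=np.cos(v[2]),np.sin(v[2]);P=np.array([[v[0]+c*o[0]-s*o[1],v[1]+s*o[0]+c*o[1],o[2]+12] for o in obj]);print(((proj('wrist',P,info)-np.array([285,5]))*6+2.5).round())
show(v,[[0,0,156],[-18,-17,150],[18,-17,150],[18,17,150],[-18,17,150],[34,0,135],[34,-9,150],[34,9,150],[-45,0,22]])
E
```

```text
dock
[531.7 -24.2] -102.68 res [[-0.1, -0.0], [-0.3, 0.1], [0.3, -0.4], [0.2, 0.4]]
stand
[484.  303.5] -60.89 res [[-1.7, -1.0], [0.2, 0.9], [1.5, 0.0]]
reader foot
[484.1 303.9] -61.47 res [[-0.7, -0.5], [-0.2, 0.7], [0.9, -0.2]]
[[320. 137.]
 [196. 127.]
 [308. 258.]
 [439. 165.]
 [328.  35.]
 [415. 285.]
 [388. 295.]
 [458. 246.]
 [186. 149.]]
```

```bash
python3 - <<'E'
from h import *
plan([484,303.5,260],29)
E
```

```text
pos [431.5 129.4 399.8] yaw -9.97 z [ 0.  0. -1.]
shift tool mm [  21.6 -180.5  139.8] units [ 0.0288 -0.2407  0.1864] rows>= 5.0
turn units [ 0.000e+00 -2.000e-04 -8.661e-01] deg [ 0.000e+00 -1.000e-02 -3.897e+01]
shift in turned tool units [ 0.1738 -0.1691  0.1864]
```

Emit:
play_rows(steps=[[[0, 0, 0], [0, 0, -0.1732]], [[0, 0, 0], [0, 0, -0.1732]], [[0, 0, 0], [0, 0, -0.1732]], [[0, 0, 0], [0, 0, -0.1732]], [[0, 0, 0], [0, 0, -0.1732]], [[0.029, -0.0282, 0.0311], [0, 0, 0]], [[0.029, -0.0282, 0.0311], [0, 0, 0]], [[0.029, -0.0282, 0.0311], [0, 0, 0]], [[0.029, -0.0282, 0.0311], [0, 0, 0]], [[0.029, -0.0282, 0.0311], [0, 0, 0]], [[0.029, -0.0282, 0.0311], [0, 0, 0]], [[0, 0, 0], [0, 0, 0]], [[0, 0, 0], [0, 0, 0]]])

```text
time_s: 6.4
eef_pos: [483.9, 304.0, 259.5]
ee_rot: [0.0, 0.968, 0.251, -0.0]
force: [-0.0, 0.1, 0.3]
grip_width: 0.995
```

```bash
python3 - <<'E'
from h import *
info=cams.camera_info('wrist'); im=save('wrist','w2.png')
np.save('w2info.npy',info,allow_pickle=True)
plan([484,303.5,260],29)
Z=dict(reader=12,grip=147,foot_back=34,trigger_face=147,stand=0)
for t,z in Z.items():
    print(t,[(np.round(d['pixel'],1),round(d['p'],2),np.round(atz('wrist',d['pixel'],z,info)[:2],1)) for d in cams.tip_of('wrist',t)[:3]])
E
```

```text
pos [484.2 303.6 260.5] yaw 29.03 z [ 0.001  0.    -1.   ]
shift tool mm [-0.2  0.   0.5] units [-0.0003  0.      0.0006] rows>= 1.0
turn units [ 0.0004 -0.001   0.0006] deg [ 0.02 -0.04  0.03]
shift in turned tool units [-0.0003  0.      0.0006]
reader [(array([322.2, 171.3]), 0.73, array([486.4, 306.6])), (array([484.1, 275.4]), 0.68, array([792.8, 291.4]))]
grip [(array([525.1, 320.3]), 0.88, array([781.7, 294.5])), (array([317.9, 201.8]), 0.69, array([482.9, 302.6])), (array([319.2, 238.4]), 0.59, array([500.2, 273.6]))]
foot_back [(array([321.4, 139.6]), 0.75, array([464.8, 342.9])), (array([478.8, 262.5]), 0.62, array([749. , 308.4]))]
trigger_face [(array([322.3, 237.1]), 0.62, array([502. , 276.1]))]
stand []
```

View pics/w2.png

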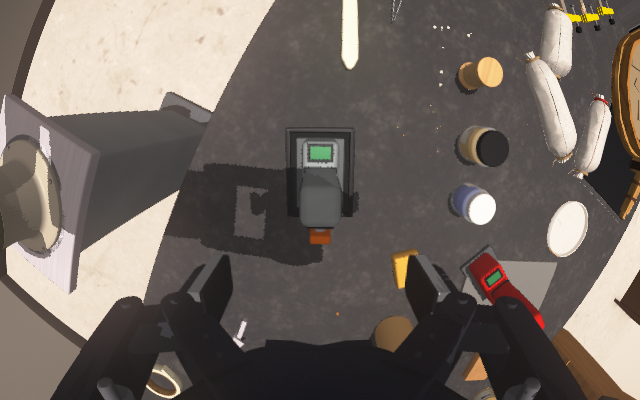

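Emit:
play_rows(steps=[[[0.001, 0, 0.0295], [0, 0, 0]], [[0, 0, 0.0295], [0, 0, 0]], [[0, 0, 0.0295], [0, 0, 0]], [[0, 0, 0.0295], [0, 0, 0]], [[0, 0, 0.0295], [0, 0, 0]], [[0, 0, 0.0295], [0, 0, 0]], [[0, 0, 0], [0, 0, 0]], [[0, 0, 0], [0, 0, 0]]])

```text
time_s: 7.5
eef_pos: [485.0, 304.3, 128.0]
ee_rot: [-0.0, 0.968, 0.251, 0.0]
force: [-0.7, -0.3, -0.2]
grip_width: 0.996
```

Emit:
play_rows(steps=[[[0, 0, 0], [0, 0, 0]], [[0, 0, 0], [0, 0, 0]], [[0, 0, 0], [0, 0, 0]], [[0, 0, 0], [0, 0, 0]], [[0, 0, 0], [0, 0, 0]], [[0, 0, 0], [0, 0, 0]], [[0, 0, 0], [0, 0, 0]], [[0, 0, 0], [0, 0, 0]]], grip=1, squeeze=40)

```text
time_s: 8.3
eef_pos: [485.0, 304.6, 127.7]
ee_rot: [-0.0, 0.968, 0.251, 0.001]
force: [-0.3, 0.4, 5.5]
grip_width: 0.396
```

Emit:
play_rows(steps=[[[0, 0, -0.01], [0, 0, 0]], [[0, 0, -0.02], [0, 0, 0]], [[0, 0, -0.025], [0, 0, 0]], [[0, 0, -0.025], [0, 0, 0]], [[0, 0, 0], [0, 0, 0]], [[0, 0, 0], [0, 0, 0]]])

```text
time_s: 8.9
eef_pos: [484.2, 304.2, 186.0]
ee_rot: [0.0, 0.968, 0.251, -0.001]
force: [0.1, -1.0, -6.1]
grip_width: 0.395
```

```bash
python3 - <<'E'
from h import *
save('wrist','w3.png')
d=np.radians(-102.7); u=np.array([np.cos(d),np.sin(d)]); t=np.array([531.7,-24.2])-130*u; print(t)
plan([*t,190],-12.7)
E
```

```text
[560.28000657 102.61949071]
pos [484.  304.1 185.6] yaw 29.04 z [-0.003 -0.001 -1.   ]
shift tool mm [-31.1 213.2  -4.4] units [-0.0415  0.2843 -0.0059] rows>= 5.0
turn units [8.000e-04 3.500e-03 9.275e-01] deg [4.000e-02 1.600e-01 4.174e+01]
shift in turned tool units [ 0.1583  0.2397 -0.0059]
```

View pics/w3.png

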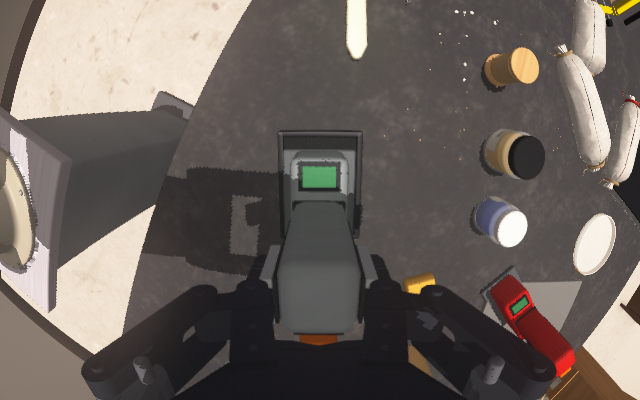

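Emit:
play_rows(steps=[[[0, 0, 0], [0, 0, 0.0773]], [[0, 0, 0], [0, 0, 0.1546]], [[0, 0, 0], [0, 0, 0.1546]], [[0, 0, 0], [0, 0, 0.1546]], [[0, 0, 0], [0, 0, 0.1546]], [[0, 0, 0], [0, 0, 0.1546]], [[0, 0, 0], [0, 0, 0.0773]], [[0.0088, 0.0133, 0], [0, 0, 0]], [[0.0176, 0.0266, 0], [0, 0, 0]], [[0.0176, 0.0266, 0], [0, 0, 0]], [[0.0176, 0.0266, 0], [0, 0, 0]], [[0.0176, 0.0266, 0], [0, 0, 0]], [[0.0176, 0.0266, 0], [0, 0, 0]], [[0.0176, 0.0266, 0], [0, 0, 0]], [[0.0176, 0.0266, 0], [0, 0, 0]], [[0.0176, 0.0266, 0], [0, 0, 0]], [[0.0088, 0.0133, 0], [0, 0, 0]], [[0, 0, 0], [0, 0, 0]], [[0, 0, 0], [0, 0, 0]]])

```text
time_s: 10.85
eef_pos: [560.7, 103.4, 186.6]
ee_rot: [-0.0, 0.994, -0.11, -0.001]
force: [0.1, 0.0, -4.8]
grip_width: 0.397
```

```bash
python3 - <<'E'
from h import *
info=cams.camera_info('scene')
plan([560.3,102.6,119],-12.7)
im=save('scene','s3.png'); save('wrist','w4.png')
cv2.imwrite('pics/s3c.png',cv2.resize(im[120:290,230:430,::-1],None,fx=3.5,fy=3.5,interpolation=cv2.INTER_CUBIC))
print(cams.camera_info('wrist'))
E
```

```text
pos [560.7 103.4 186.6] yaw -12.68 z [-0.001  0.    -1.   ]
shift tool mm [-0.1  0.9 67.6] units [-0.0001  0.0012  0.0902] rows>= 2.0
turn units [-0.0002  0.0014  0.0005] deg [-0.01  0.06  0.02]
shift in turned tool units [-0.0002  0.0012  0.0902]
{'fx': 309.70691628693146, 'fy': 309.70691628693146, 'cx': 318.36262336497396, 'cy': 204.44080259509616, 'xyz': array([575.79324575, 173.49871072, 328.13371748]), 'attitude': array([ 0.98372072, -0.14219163,  0.01647202, -0.1086451 ])}
```

View pics/s3c.png

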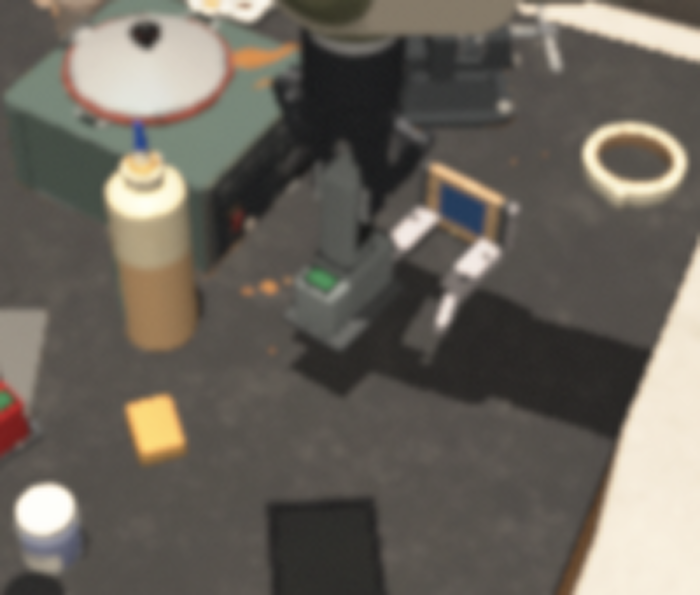

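View pics/w4.png

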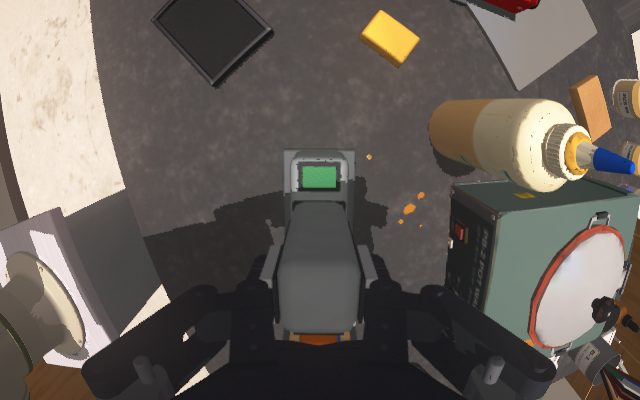

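Emit:
play_rows(steps=[[[0, 0, 0.02], [0, 0, 0]], [[0, 0, 0.03], [0, 0, 0]], [[0, 0, 0.025], [0, 0, 0]], [[0, 0, 0.012], [0, 0, 0]], [[0, 0, 0.004], [0, 0, 0]], [[0, 0, 0.0015], [0, 0, 0]], [[0, 0, 0], [0, 0, 0]], [[0, 0, 0], [0, 0, 0]]])

```text
time_s: 11.75
eef_pos: [561.4, 103.2, 118.5]
ee_rot: [-0.0, 0.994, -0.111, 0.001]
force: [-0.5, -0.3, -4.5]
grip_width: 0.394
```

Emit:
play_rows(steps=[[[0, 0, 0.0015], [0, 0, 0]], [[0, 0, 0.0013], [0, 0, 0]], [[0, 0, 0], [0, 0, 0]], [[0, 0, 0], [0, 0, 0]]])

```text
time_s: 12.15
eef_pos: [561.2, 103.1, 115.7]
ee_rot: [-0.0, 0.994, -0.111, 0.0]
force: [0.6, 0.3, -5.2]
grip_width: 0.389
```

Emit:
play_rows(steps=[[[0, 0, 0.0007], [0, 0, 0]], [[0, 0, 0], [0, 0, 0]], [[0, 0, 0.0006], [0, 0, 0]], [[0, 0, 0], [0, 0, 0]], [[0, 0, 0], [0, 0, 0]]])

```text
time_s: 12.65
eef_pos: [561.4, 103.1, 115.7]
ee_rot: [-0.0, 0.994, -0.111, 0.001]
force: [-1.8, -0.3, 7.2]
grip_width: 0.396
```

Emit:
play_rows(steps=[[[0, 0, 0], [0, 0, 0]], [[0, 0, 0], [0, 0, 0]], [[0, 0, 0], [0, 0, 0]], [[0, 0, 0], [0, 0, 0]], [[0, 0, 0], [0, 0, 0]], [[0, 0, 0], [0, 0, 0]], [[0, 0, 0], [0, 0, 0]]], grip=0)

```text
time_s: 13.35
eef_pos: [561.1, 103.1, 114.6]
ee_rot: [0.0, 0.994, -0.111, 0.0]
force: [-0.9, -0.2, 0.1]
grip_width: 1.001
```

Emit:
play_rows(steps=[[[0, 0, -0.025], [0, 0, 0]], [[0, 0, -0.05], [0, 0, 0]], [[0, 0, -0.06], [0, 0, 0]], [[0, -0.02, -0.05], [0, 0, 0]], [[0, -0.06, -0.02], [0, 0, 0]], [[0, -0.06, 0], [0, 0, 0]], [[0, -0.02, 0], [0, 0, 0]], [[0, 0, 0], [0, 0, 0]], [[0, 0, 0], [0, 0, 0]]], grip=1)

```text
time_s: 14.25
eef_pos: [587.3, 219.8, 268.1]
ee_rot: [0.0, 0.994, -0.111, -0.0]
force: [0.3, -0.2, -0.3]
grip_width: -0.002
```

```bash
python3 - <<'E'
from h import *
info=cams.camera_info('wrist'); im=save('wrist','w5.png')
np.save('w5info.npy',info,allow_pickle=True)
print(ctrl.sense()['joints'],pose()[0])
Z=dict(reader=0,grip=135,foot_back=22,trigger_face=135,dock=0,dock_mouth=0,sample=40)
for t,z in Z.items():
    print(t,[(np.round(d['pixel'],1),round(d['p'],2),np.round(atz('wrist',d['pixel'],z,info)[:2],1)) for d in cams.tip_of('wrist',t)[:3]])
E
```

```text
[ 1.70928937e-01  5.27401476e-01  1.08867663e+00 -2.60091457e-04
  1.52581170e+00  3.93395004e-01] [587.39504227 219.34475464 268.30794094]
reader [(array([322.3, 249.6]), 0.98, array([566. , 103.4])), (array([456.6,  90.6]), 0.96, array([798.2, 289.7]))]
grip [(array([512.7,  81.1]), 0.57, array([801.3, 292.8])), (array([319.4, 326.2]), 0.53, array([554.5,  72.4])), (array([320.9, 228.8]), 0.36, array([581.4, 186.3]))]
foot_back [(array([434.5,  80.1]), 0.83, array([758.7, 307.3])), (array([316.9, 228.2]), 0.61, array([567.7, 145.8]))]
trigger_face [(array([533.2,  88.3]), 0.63, array([827.9, 283.6])), (array([319.3, 327. ]), 0.43, array([554.2,  71.3]))]
dock [(array([231.1, 126.9]), 0.18, array([484.9, 303. ]))]
dock_mouth [(array([319.1, 251.5]), 0.24, array([560.8, 101.4]))]
sample []
```

View pics/w5.png

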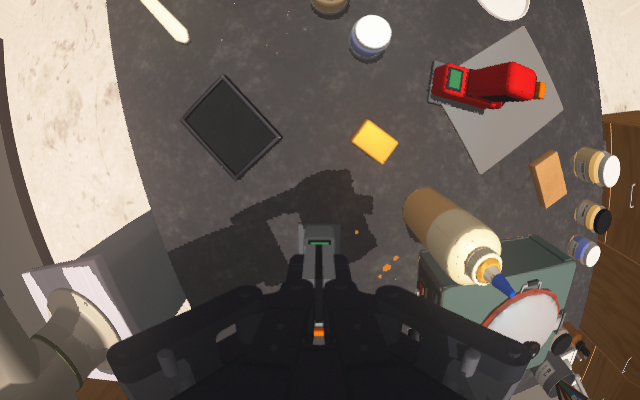

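Emit:
play_rows(steps=[[[0, 0, 0], [-0.1334, 0, 0]], [[0, 0, 0], [-0.1334, 0, 0]], [[0, 0, 0], [-0.1334, 0, 0]], [[0, 0, 0], [-0.1334, 0, 0]], [[0, 0, 0], [-0.1334, 0, 0]], [[0, 0, 0], [0, 0, 0]], [[0, 0, 0], [0, 0, 0]]])

```text
time_s: 15.35
eef_pos: [587.6, 220.3, 268.0]
ee_rot: [0.256, 0.96, -0.107, -0.029]
force: [0.2, -0.0, 0.6]
grip_width: 0.001
```

```bash
python3 - <<'E'
from h import *
print(ctrl.sense()['joints'])
plan([582,195.7,17],-12.7,-30)
info=cams.camera_info('wrist'); im=save('wrist','w6.png')
top=save('top','t6.png');sc=save('scene','s6.png')
f=lambda im,x,y,w,h,k:cv2.resize(im[y:y+h,x:x+w,::-1],None,fx=k,fy=k,interpolation=cv2.INTER_CUBIC)
cv2.imwrite('pics/c6.png',np.hstack([f(top,310,190,80,80,5),f(sc,290,150,80,80,5)]))
E
```

```text
[ 0.34435984  0.74560926  0.81353579 -0.45288444  1.85192921  0.49797399]
pos [587.6 220.3 268. ] yaw -12.69 z [-0.11  -0.486 -0.867]
shift tool mm [ 1.000e-01 -1.032e+02  2.302e+02] units [ 1.000e-04 -1.376e-01  3.069e-01] rows>= 6.0
turn units [-0.0026  0.0003  0.0004] deg [-0.12  0.01  0.02]
shift in turned tool units [-0.     -0.1383  0.3066]
```

View pics/c6.png

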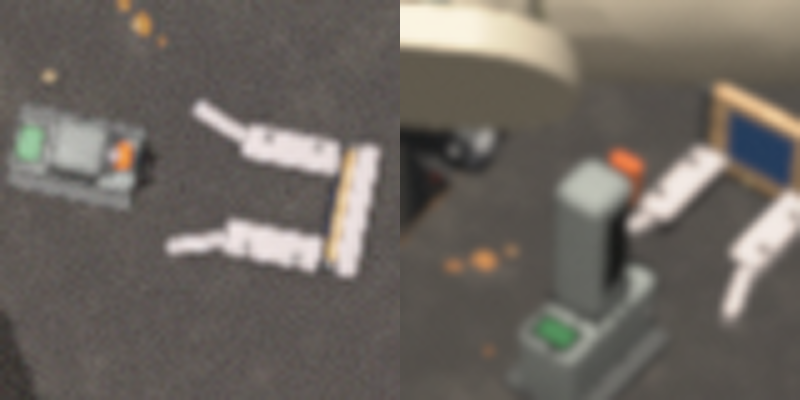

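View pics/w6.png

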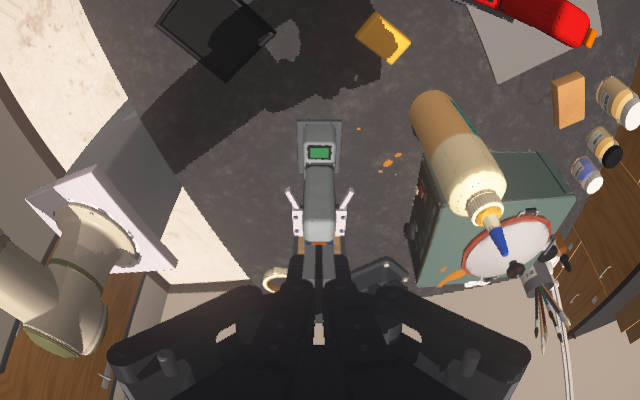

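```bash
python3 - <<'E'
import cv2
a=cv2.imread('pics/w6.png')
cv2.imwrite('pics/w6c.png',cv2.resize(a[110:260,265:375],None,fx=5,fy=4*1.0,interpolation=cv2.INTER_CUBIC)) if 0 else cv2.imwrite('pics/w6c.png',cv2.resize(a[110:258,265:375],None,fx=4,fy=4,interpolation=cv2.INTER_CUBIC))
t=cv2.imread('pics/t6.png')
cv2.imwrite('pics/t6c.png',cv2.resize(t[200:260,305:395],None,fx=8,fy=8,interpolation=cv2.INTER_CUBIC))
E
```

```text
(no output)
```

View pics/w6c.png

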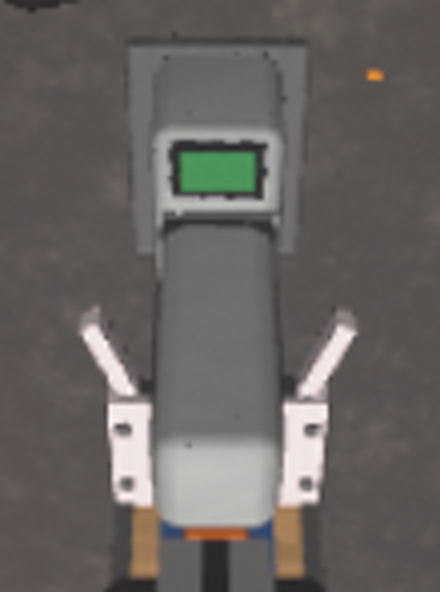

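View pics/t6c.png

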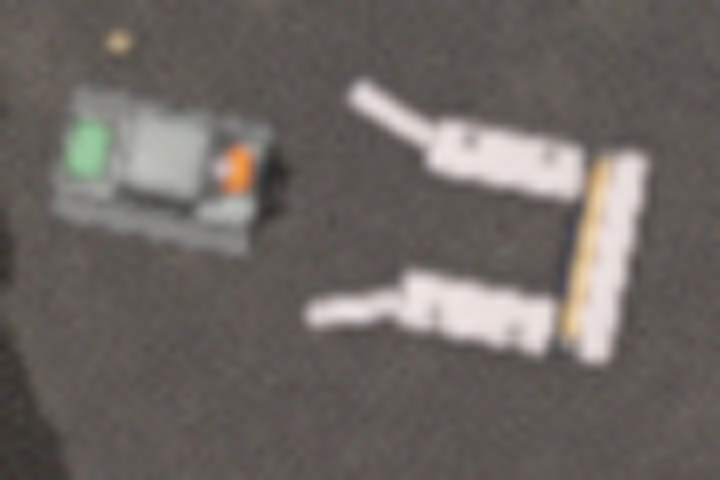

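```bash
python3 - <<'E'
from fit import *
info=cams.camera_info('wrist')
D=lambda L,o:[(np.array(p)-1.5)/4+np.array(o) for p in L]
v=fit([[-45,-30,8],[-45,30,8],[45,-30,8],[45,30,8]][:3],D([(128,45),(307,45),(135,252)],(265,110)),0,[561,103,-1.78],info)
a,b=[atz('wrist',p,17,info) for p in D([(108,402),(327,402)],(265,110))]
m=(a+b)/2; e=b-a; yaw=np.arctan2(e[1],e[0])-np.pi/2; u=np.array([np.cos(yaw),np.sin(yaw)])
print(a,b,np.degrees(yaw),'dock',m[:2]+15*u,'width',np.linalg.norm(e))
tr=[atz('top',(np.array(p)-3.5)/8+[305,200],17)[:2] for p in [(430,175),(580,198),(405,275),(550,300)]]
print(tr)
t2=[atz('top',(np.array(p)-3.5)/8+[305,200],8)[:2] for p in [(80,88),(272,128),(52,212),(247,253)]]; print(t2,np.mean(t2,0))
E
```

```text
[561.3 102.5] -103.05 res [[-0.8, -0.3], [0.8, -0.0], [-0.1, 0.5]]
[492.85619569  -0.68915132  17.        ] [579.3229963  -20.28363871  17.        ] -102.76830928076504 dock [532.77445947 -25.11547119] width 88.65918759023397
[array([556.24039666, -13.18294431]), array([544.71735546, -79.08688569]), array([512.39423849,  -0.96405547]), array([500.08404696, -64.51655015])]
[array([598.53776792, 140.60486488]), array([578.95921496,  55.67036866]), array([543.67884618, 154.14609971]), array([523.7272862,  68.0891579])] [561.22577881 104.62762279]
```

Emit:
play_rows(steps=[[[0, -0.0172, 0.0384], [0, 0, 0]], [[0, -0.0172, 0.0384], [0, 0, 0]], [[0, -0.0172, 0.0384], [0, 0, 0]], [[0, -0.0172, 0.0384], [0, 0, 0]], [[0, -0.0172, 0.0384], [0, 0, 0]], [[0, -0.0172, 0.0384], [0, 0, 0]], [[0, -0.0172, 0.0384], [0, 0, 0]], [[0, -0.0172, 0.0384], [0, 0, 0]], [[0, 0, 0], [0, 0, 0]], [[0, 0, 0], [0, 0, 0]]])

```text
time_s: 16.5
eef_pos: [582.3, 194.7, 18.6]
ee_rot: [0.257, 0.96, -0.107, -0.028]
force: [1.2, 0.5, 1.3]
grip_width: 0.001
```

```bash
python3 - <<'E'
from h import *
print(ctrl.sense()['joints'],ctrl.sense()['force'])
plan([582,195.7,17],-12.7,-30)
d=np.radians(-102.7);u=np.array([np.cos(d),np.sin(d)])
p=pose()[0][:2]-np.array([532.3,-24.7]); print('along',p@u,'lat',p@np.array([-u[1],u[0]]))
im=save('wrist','w7.png')
sc=save('scene','s7.png')
cv2.imwrite('pics/c7.png',cv2.resize(sc[140:260,270:400,::-1],None,fx=5,fy=5,interpolation=cv2.INTER_CUBIC))
E
```

```text
[ 0.31205261  0.92231776  1.15390086 -0.45426635  1.37192757  0.69600615] [1.19425142 0.48508724 1.27111885]
pos [582.3 194.7  18.6] yaw -12.76 z [-0.109 -0.487 -0.866]
shift tool mm [-0.5 -1.6  0.9] units [-0.0007 -0.0022  0.0012] rows>= 1.0
turn units [-0.0009 -0.0006 -0.0018] deg [-0.04 -0.03 -0.08]
shift in turned tool units [-0.0007 -0.0022  0.0012]
along -224.99615414808608 lat 0.5769087309640277
```

View pics/w7.png

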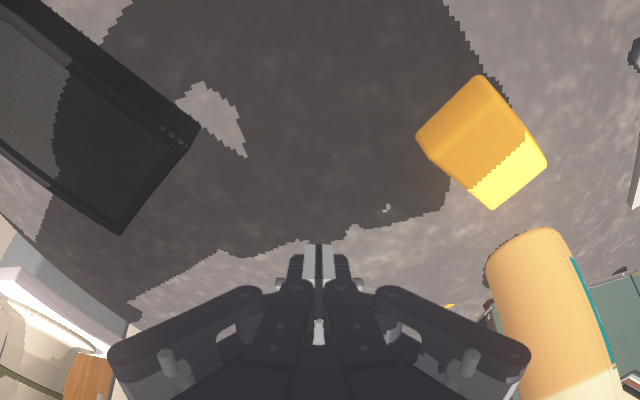

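View pics/c7.png

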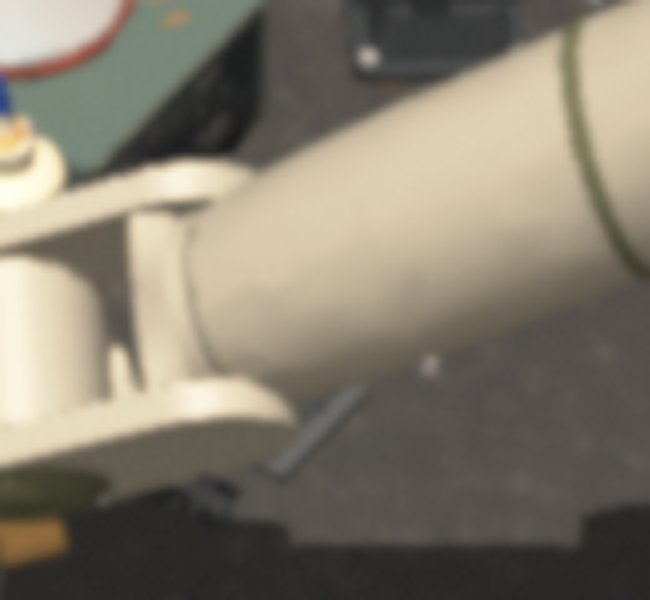

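Emit:
play_rows(steps=[[[-0.0008, 0.0105, 0.0084], [0, 0, 0]], [[0, 0.0116, 0.0067], [0, 0, 0]], [[0, 0.0116, 0.0067], [0, 0, 0]], [[0, 0.0058, 0.0033], [0, 0, 0]], [[0, 0.0058, 0.0033], [0, 0, 0]], [[0, 0.0092, 0.0053], [0, 0, 0]], [[0, 0.0092, 0.0053], [0, 0, 0]], [[0, 0.0092, 0.0053], [0, 0, 0]], [[0, 0.0092, 0.0053], [0, 0, 0]], [[0, 0.0092, 0.0053], [0, 0, 0]], [[0, 0, 0], [0, 0, 0]], [[0, 0, 0], [0, 0, 0]]])

```text
time_s: 17.8
eef_pos: [563.3, 116.5, 15.7]
ee_rot: [0.258, 0.96, -0.107, -0.029]
force: [-1.1, -0.0, -0.1]
grip_width: 0.0
```

```bash
cat >> h.py <<'E'
def along():
    d=np.radians(-102.7);u=np.array([np.cos(d),np.sin(d)]); q=pose()[0]
    p=q[:2]-np.array([532.3,-24.7]); print('along',(p@u).round(1),'lat',(p@np.array([-u[1],u[0]])).round(1),'z',q[2].round(1),'F',ctrl.sense()['force'].round(1))
E
python3 - <<'E'
from h import *
along()
im=save('top','t8.png'); sc=save('scene','s8.png'); save('wrist','w8.png')
f=lambda im,x,y,w,h,k:cv2.resize(im[y:y+h,x:x+w,::-1],None,fx=k,fy=k,interpolation=cv2.INTER_CUBIC)
cv2.imwrite('pics/c8.png',np.hstack([f(im,300,190,100,80,4),f(sc,290,150,100,80,4)]))
E
```

```text
along -144.6 lat -0.8 z 15.7 F [-1.1 -0.  -0.1]
```

View pics/c8.png

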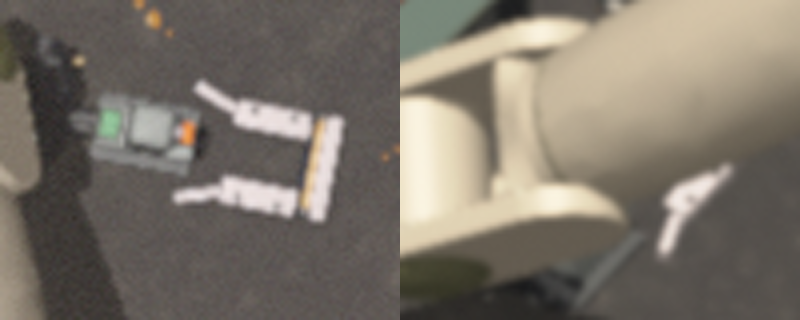

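View pics/w8.png

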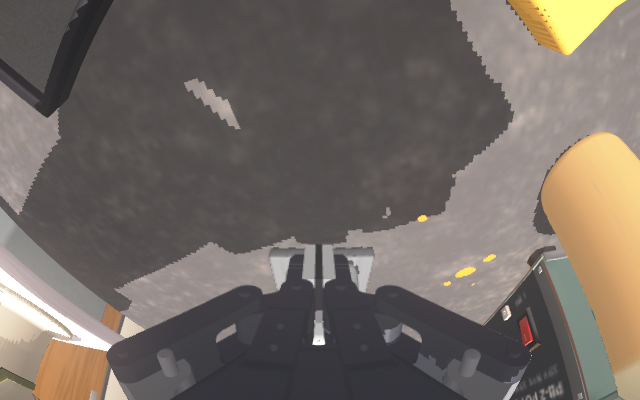

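Emit:
play_rows(steps=[[[0.0005, 0.0092, 0.0053], [0, 0, 0]], [[0.0005, 0.0092, 0.0053], [0, 0, 0]], [[0, 0.0092, 0.0053], [0, 0, 0]], [[0, 0.0092, 0.0053], [0, 0, 0]], [[0, 0.0092, 0.0053], [0, 0, 0]], [[0, 0.0092, 0.0053], [0, 0, 0]], [[0, 0.0092, 0.0053], [0, 0, 0]], [[0, 0, 0], [0, 0, 0]], [[0, 0, 0], [0, 0, 0]]])

```text
time_s: 18.85
eef_pos: [552.1, 62.2, 16.1]
ee_rot: [0.258, 0.96, -0.107, -0.029]
force: [-0.1, 0.4, 0.1]
grip_width: -0.001
```

```bash
python3 - <<'E'
from h import *
along()
im=save('top','t9.png')
f=lambda im,x,y,w,h,k:cv2.resize(im[y:y+h,x:x+w,::-1],None,fx=k,fy=k,interpolation=cv2.INTER_CUBIC)
cv2.imwrite('pics/c9.png',f(im,315,200,80,60,8))
E
```

```text
along -89.1 lat 0.2 z 16.1 F [-0.1  0.4  0.1]
```

View pics/c9.png

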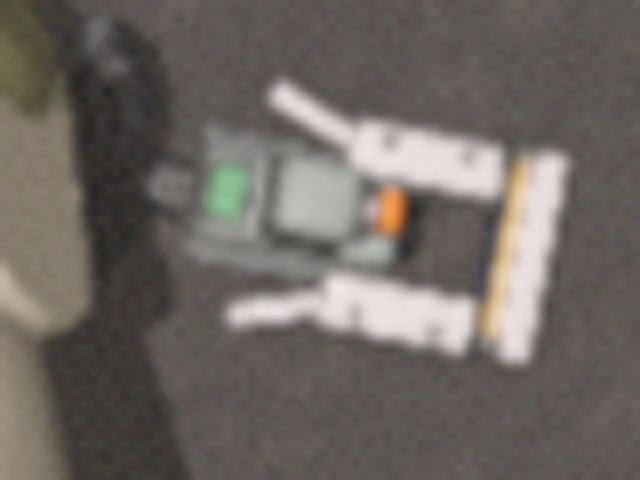

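Emit:
play_rows(steps=[[[0, 0.0092, 0.0053], [0, 0, 0]], [[0, 0.0092, 0.0053], [0, 0, 0]], [[0, 0.0058, 0.0033], [0, 0, 0]], [[0, 0.0035, 0.002], [0, 0, 0]], [[0, 0.0023, 0.0013], [0, 0, 0]], [[0, 0.0023, 0.0013], [0, 0, 0]], [[0, 0, 0], [0, 0, 0]], [[0, 0, 0], [0, 0, 0]]])

```text
time_s: 19.7
eef_pos: [545.9, 35.1, 16.0]
ee_rot: [0.258, 0.96, -0.107, -0.029]
force: [1.4, 1.8, 0.8]
grip_width: 0.001
```

```bash
python3 - <<'E'
from h import *
along()
im=save('top','t10.png')
f=lambda im,x,y,w,h,k:cv2.resize(im[y:y+h,x:x+w,::-1],None,fx=k,fy=k,interpolation=cv2.INTER_CUBIC)
cv2.imwrite('pics/c10.png',f(im,315,200,80,60,8))
E
```

```text
along -61.3 lat 0.1 z 16.0 F [1.4 1.8 0.8]
```

View pics/c10.png

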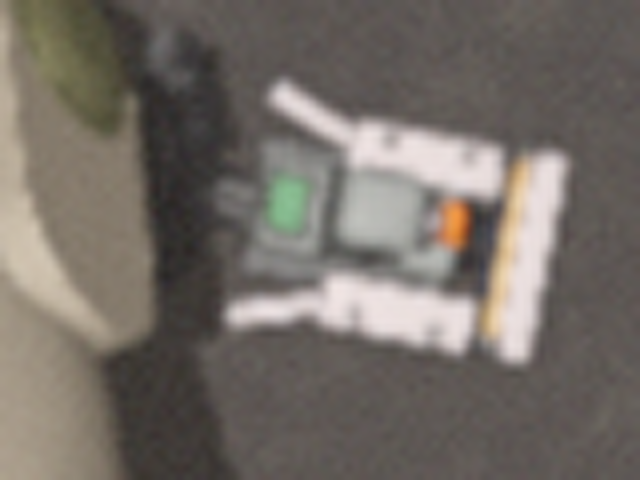

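Force is still low with about 7 mm to go, so I'll continue in 1 mm steps.

Emit:
play_rows(steps=[[[0, 0.0023, 0.0013], [0, 0, 0]], [[0, 0.0023, 0.0013], [0, 0, 0]], [[0, 0.0012, 0.0007], [0, 0, 0]], [[0, 0, 0], [0, 0, 0]]])

```text
time_s: 20.15
eef_pos: [544.8, 30.3, 16.0]
ee_rot: [0.257, 0.96, -0.107, -0.029]
force: [-0.0, 3.8, -0.4]
grip_width: 0.0
```

Emit:
play_rows(steps=[[[0, 0.0012, 0.0007], [0, 0, 0]], [[0, 0, 0], [0, 0, 0]]])

```text
time_s: 20.35
eef_pos: [544.6, 29.4, 16.0]
ee_rot: [0.257, 0.96, -0.107, -0.029]
force: [0.2, 3.4, 1.0]
grip_width: 0.004
```

Emit:
play_rows(steps=[[[0, 0.0012, 0.0007], [0, 0, 0]], [[0, 0, 0], [0, 0, 0]]])

```text
time_s: 20.55
eef_pos: [544.3, 28.3, 16.0]
ee_rot: [0.257, 0.96, -0.107, -0.029]
force: [1.0, 3.7, 0.2]
grip_width: 0.002
```

Emit:
play_rows(steps=[[[0, 0.0012, 0.0007], [0, 0, 0]], [[0, 0, 0], [0, 0, 0]]])

```text
time_s: 20.75
eef_pos: [544.1, 27.3, 16.0]
ee_rot: [0.257, 0.96, -0.107, -0.029]
force: [0.6, 4.0, 1.6]
grip_width: 0.0
```

Emit:
play_rows(steps=[[[0, 0.0012, 0.0007], [0, 0, 0]], [[0, 0, 0], [0, 0, 0]]])

```text
time_s: 20.95
eef_pos: [544.1, 27.1, 16.0]
ee_rot: [0.257, 0.96, -0.107, -0.028]
force: [1.0, 8.6, 2.6]
grip_width: -0.001
```

Emit:
play_rows(steps=[[[0, 0.0012, 0.0007], [0, 0, 0]], [[0, 0, 0], [0, 0, 0]]])

```text
time_s: 21.15
eef_pos: [544.2, 26.9, 16.0]
ee_rot: [0.256, 0.96, -0.107, -0.028]
force: [2.4, 14.1, 1.6]
grip_width: 0.002
```

```bash
python3 - <<'E'
from h import *
along()
im=save('top','t11.png')
f=lambda im,x,y,w,h,k:cv2.resize(im[y:y+h,x:x+w,::-1],None,fx=k,fy=k,interpolation=cv2.INTER_CUBIC)
cv2.imwrite('pics/c11.png',f(im,315,200,80,60,8))
E
```

```text
along -52.9 lat 0.2 z 16.0 F [ 2.4 14.1  1.6]
```

View pics/c11.png

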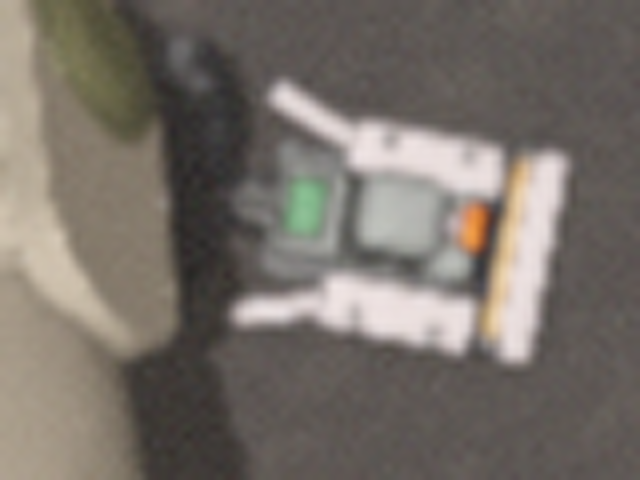

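The force rose to 14 N with no further movement, so the nose is on the sample. I'll back off horizontally, then rise.

Emit:
play_rows(steps=[[[0, -0.0058, -0.0033], [0, 0, 0]], [[0, -0.0116, -0.0067], [0, 0, 0]], [[0, -0.0232, -0.0134], [0, 0, 0]], [[0, -0.0346, -0.02], [0, 0, 0]], [[0, -0.02, -0.05], [0, 0, 0]], [[0, 0, -0.06], [0, 0, 0]], [[0, 0, -0.06], [0, 0, 0]], [[0, 0, -0.06], [0, 0, 0]], [[0, 0, -0.03], [0, 0, 0]], [[0, 0, 0], [0, 0, 0]], [[0, 0, 0], [0, 0, 0]]])

```text
time_s: 22.3
eef_pos: [581.9, 196.5, 176.3]
ee_rot: [0.258, 0.96, -0.107, -0.029]
force: [-0.7, -1.7, -0.8]
grip_width: 0.004
```

```bash
python3 - <<'E'
from h import *
info=cams.camera_info('wrist'); im=save('wrist','w12.png'); np.save('w12info.npy',info,allow_pickle=True)
along(); print(ctrl.sense()['joints'])
t=save('top','t12.png')
for n,i in (('wrist',info),('top',None)):
  for k,z in dict(reader=0,grip=135,foot_back=22,trigger_face=135,dock=0).items():
    print(n,k,[(np.round(d['pixel'],1),round(d['p'],2),np.round(atz(n,d['pixel'],z,i)[:2],1)) for d in cams.tip_of(n,k)[:3]])
f=lambda im,x,y,w,h,k:cv2.resize(im[y:y+h,x:x+w,::-1],None,fx=k,fy=k,interpolation=cv2.INTER_CUBIC)
cv2.imwrite('pics/c12.png',f(t,315,200,80,60,8))
E
```

```text
along -226.3 lat -0.3 z 175.7 F [-0.2 -0.8 -1.1]
[ 0.31457042  0.75393803  1.03669347 -0.44550026  1.63453824  0.57182537]
wrist reader [(array([320.6, 245.8]), 0.64, array([533.5, -28.8]))]
wrist grip [(array([317.9, 334. ]), 0.7, array([531., -24.]))]
wrist foot_back [(array([321.6, 241.7]), 0.83, array([543.2,   9.7]))]
wrist trigger_face [(array([405.3,  37.7]), 0.54, array([638.1, 285.5]))]
wrist dock []
top reader [(array([270.1, 153.8]), 0.95, array([807.6, 296.8])), (array([361. , 226.9]), 0.66, array([537.3, -23.7]))]
top grip [(array([266.8, 147.5]), 0.85, array([804.1, 295. ])), (array([364.7, 221.7]), 0.6, array([550. , -24.3]))]
top foot_back [(array([349.4, 228.1]), 0.97, array([533.2,  19.2])), (array([264.3, 168.1]), 0.82, array([752.5, 316.1]))]
top trigger_face []
top dock [(array([362.3, 226.2]), 0.6, array([539.7, -28.4]))]
```

View pics/w12.png

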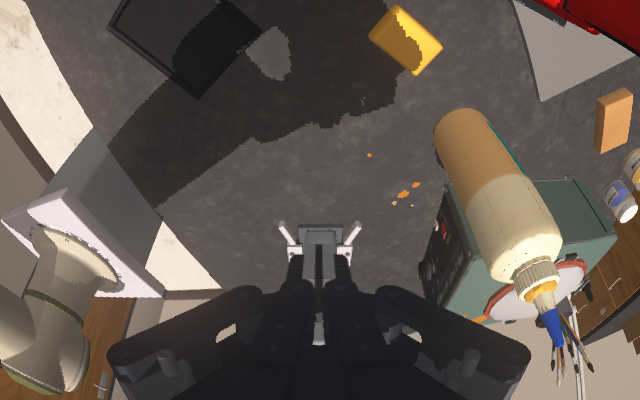

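View pics/c12.png

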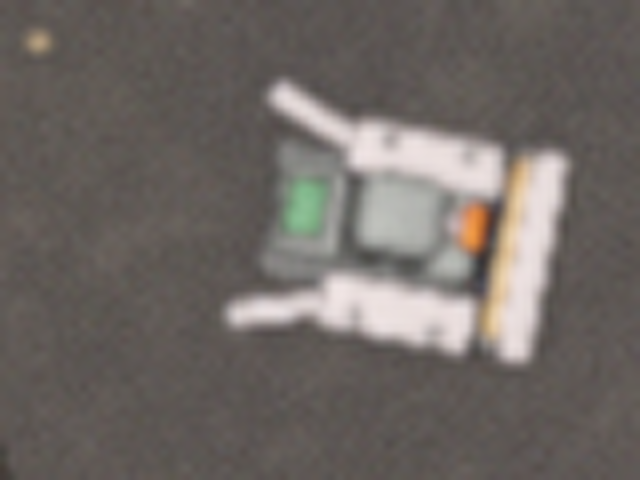

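The reader is home: back at the track mouth, nose against the board, and the hand is clear. Next I'll bring the tool upright, rise and turn by 90°.

Emit:
play_rows(steps=[[[0, 0, -0.035], [0.1334, 0, 0]], [[0, 0, -0.035], [0.1334, 0, 0]], [[0, 0, -0.035], [0.1334, 0, 0]], [[0, 0, -0.035], [0.1334, 0, 0]], [[0, 0, -0.035], [0.1334, 0, 0]], [[0, 0, 0], [0, 0, 0.182]], [[0, 0, 0], [0, 0, 0.182]], [[0, 0, 0], [0, 0, 0.182]], [[0, 0, 0], [0, 0, 0.182]], [[0, 0, 0], [0, 0, 0.182]], [[0, 0, 0], [0, 0, 0.182]], [[0, 0, 0], [0, 0, 0.182]], [[0, 0, 0], [0, 0, 0.182]], [[0, 0, 0], [0, 0, 0.182]], [[0, 0, 0], [0, 0, 0.182]], [[0, 0, 0], [0, 0, 0.182]], [[0, 0, 0], [0, 0, 0]]], grip=0)

```text
time_s: 24.6
eef_pos: [591.1, 235.8, 300.8]
ee_rot: [-0.0, -0.623, 0.782, -0.0]
force: [-0.2, -0.5, -0.0]
grip_width: 0.997
```

```bash
python3 - <<'E'
from h import *
d=np.radians(-102.7);u=np.array([np.cos(d),np.sin(d)])
plan([*(np.array([532.3,-24.7])+5.5*u),270],-102.7)
print(ctrl.sense()['joints'])
E
```

```text
pos [591.1 235.8 300.8] yaw -102.87 z [-0. -0. -1.]
shift tool mm [272.6  -0.7  30.8] units [ 0.3635 -0.001   0.0411] rows>= 6.0
turn units [-0.     -0.0001 -0.0038] deg [-0.   -0.   -0.17]
shift in turned tool units [3.635e-01 1.000e-04 4.110e-02]
[ 1.95897094e-01  5.43157441e-01  9.82236593e-01 -7.75839480e-05
  1.61622686e+00  1.99132855e+00]
```

Emit:
play_rows(steps=[[[0.0404, 0, 0.0046], [0, 0, -0.0038]], [[0.0404, 0, 0.0046], [0, 0, 0]], [[0.0404, 0, 0.0046], [0, 0, 0]], [[0.0404, 0, 0.0046], [0, 0, 0]], [[0.0404, 0, 0.0046], [0, 0, 0]], [[0.0404, 0, 0.0046], [0, 0, 0]], [[0.0404, 0, 0.0046], [0, 0, 0]], [[0.0404, 0, 0.0046], [0, 0, 0]], [[0.0404, 0, 0.0046], [0, 0, 0]], [[0, 0, 0], [0, 0, 0]], [[0, 0, 0], [0, 0, 0]]])

```text
time_s: 25.7
eef_pos: [531.4, -30.3, 269.9]
ee_rot: [0.0, -0.626, 0.78, -0.0]
force: [0.2, -0.1, 0.8]
grip_width: 1.0
```

```bash
python3 - <<'E'
from h import *
info=cams.camera_info('wrist'); im=save('wrist','w13.png'); np.save('w13info.npy',info,allow_pickle=True)
along(); 
for k,z in dict(reader=0,grip=135,foot_back=22,trigger_face=135,dock=0,sample=40).items():
    print(k,[(np.round(d['pixel'],1),round(d['p'],2),np.round(atz('wrist',d['pixel'],z,info)[:2],1)) for d in cams.tip_of('wrist',k)[:3]])
cv2.imwrite('pics/c13.png',cv2.resize(im[180:310,240:400,::-1],None,fx=4.5,fy=4.5,interpolation=cv2.INTER_CUBIC))
E
```

```text
along 5.1 lat 0.4 z 269.9 F [ 0.5 -0.1  0.2]
reader [(array([314.6, 167.7]), 0.72, array([533.5, -26.5])), (array([86.5, 64.3]), 0.66, array([791. , 291.5]))]
grip [(array([25.6, 49.8]), 0.61, array([801. , 288.8])), (array([307.2, 195.6]), 0.6, array([531.7, -20.7]))]
foot_back [(array([70.6, 87.4]), 0.96, array([759.4, 316. ])), (array([281.1, 172.2]), 0.57, array([540.9,  15.6])), (array([ 34.9, 207.3]), 0.42, array([597.9, 497.2]))]
trigger_face [(array([347.8, 193. ]), 0.64, array([526.1, -57.9])), (array([277.9, 173. ]), 0.51, array([558.4,   0.6])), (array([27.4, 23.6]), 0.5, array([837.3, 282. ]))]
dock [(array([315. , 167.7]), 0.54, array([533.4, -27. ]))]
sample [(array([352.9, 173.3]), 0.56, array([523.3, -72.6]))]
```

View pics/w13.png

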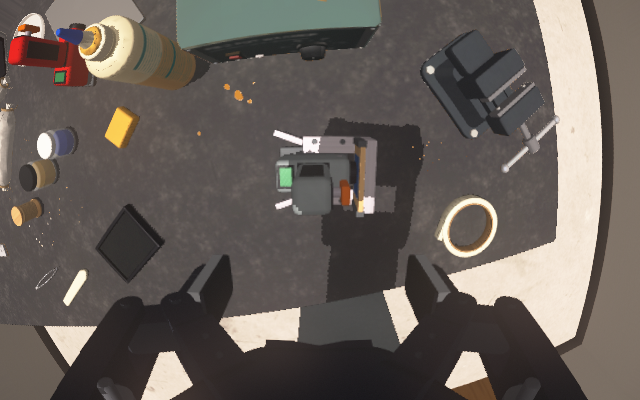

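View pics/c13.png

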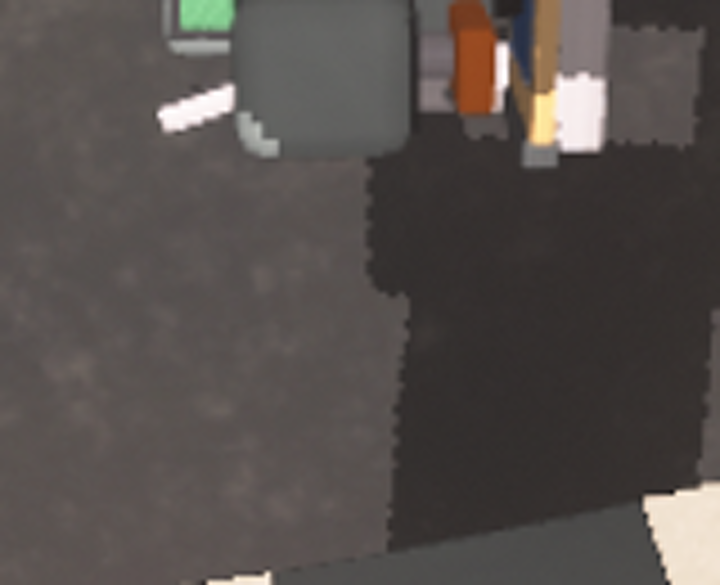

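```bash
python3 - <<'E'
from h import *
info=np.load('w13info.npy',allow_pickle=True).item()
d=np.radians(-102.7);u=np.array([np.cos(d),np.sin(d)])
def al(p,z):
    q=atz('wrist',p,z,info)[:2]-np.array([532.3,-24.7]); return (q@u).round(1),(q@np.array([-u[1],u[0]])).round(1)
c=lambda x,y:((x-1.7)/4.5+240,(y-1.7)/4.5+180)
for n,p,z in [('back',c(235,60),150),('front',c(413,60),150),('near bottom edge',c(320,157),152),('trig front top',c(495,40),150),('trig front low',c(495,112),150)]: print(n,al(p,z))
E
```

```text
back (np.float64(-16.6), np.float64(4.9))
front (np.float64(17.9), np.float64(5.0))
near bottom edge (np.float64(-0.1), np.float64(-14.1))
trig front top (np.float64(33.7), np.float64(9.1))
trig front low (np.float64(34.2), np.float64(-5.4))
```

Emit:
play_rows(steps=[[[0, -0.002, 0.025], [0, 0, 0]], [[0, 0, 0.035], [0, 0, 0]], [[0, 0, 0.035], [0, 0, 0]], [[0, 0, 0.035], [0, 0, 0]], [[0, 0, 0.035], [0, 0, 0]], [[0, 0, 0.027], [0, 0, 0]], [[0, 0, 0.015], [0, 0, 0]], [[0, 0, 0], [0, 0, 0]], [[0, 0, 0], [0, 0, 0]]])

```text
time_s: 26.95
eef_pos: [533.4, -30.6, 115.3]
ee_rot: [0.0, -0.625, 0.78, -0.001]
force: [0.8, -0.2, -0.7]
grip_width: 1.001
```

```bash
python3 - <<'E'
from h import *
im=save('wrist','w14.png'); along()
sc=save('scene','s14.png')
cv2.imwrite('pics/c14.png',cv2.resize(sc[120:240,300:440,::-1],None,fx=5,fy=5,interpolation=cv2.INTER_CUBIC))
E
```

```text
along 5.5 lat 2.5 z 115.6 F [-0.7 -0.4  0.8]
```

View pics/w14.png

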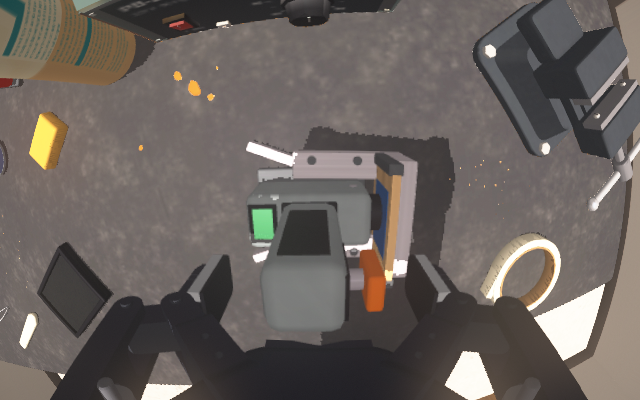

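View pics/c14.png

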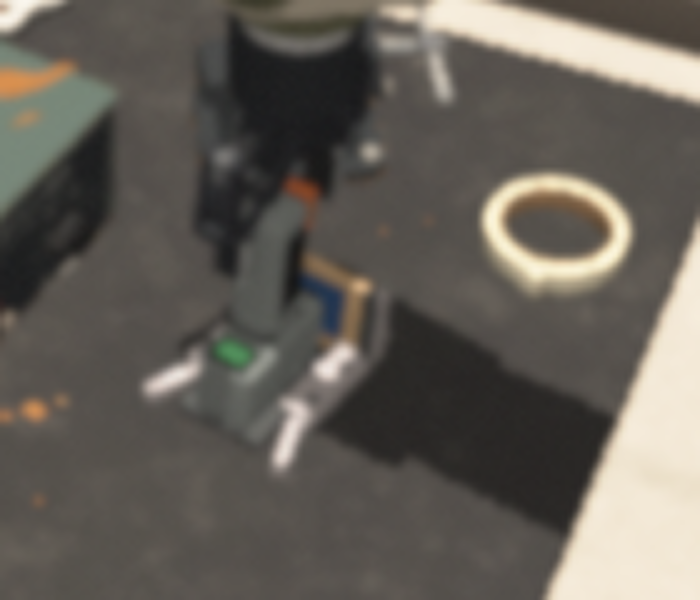

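Emit:
play_rows(steps=[[[0, 0, 0], [0, 0, 0]], [[0, 0, 0], [0, 0, 0]], [[0, 0, 0], [0, 0, 0]], [[0, 0, 0], [0, 0, 0]], [[0, 0, 0], [0, 0, 0]]], grip=0.33, squeeze=20)

```text
time_s: 27.55
eef_pos: [532.9, -30.6, 114.5]
ee_rot: [-0.0, -0.625, 0.781, -0.0]
force: [0.1, 0.1, 0.0]
grip_width: 0.669
```

```bash
python3 - <<'E'
from h import *
im=save('wrist','w15.png'); along()
cv2.imwrite('pics/c15.png',cv2.resize(im[190:340,180:460,::-1],None,fx=2.8,fy=2.8,interpolation=cv2.INTER_CUBIC))
E
```

```text
along 5.6 lat 1.9 z 114.5 F [-0.  -0.1 -0. ]
```

View pics/c15.png

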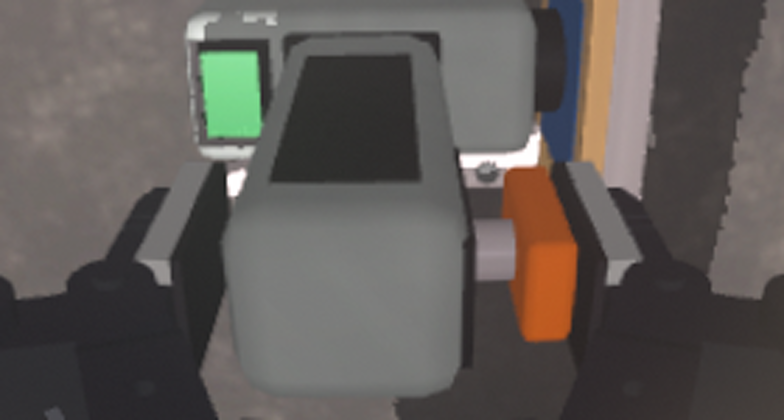

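Emit:
play_rows(steps=[[[0, 0, 0], [0, 0, 0]], [[0, 0, 0], [0, 0, 0]], [[0, 0, 0], [0, 0, 0]], [[0, 0, 0], [0, 0, 0]], [[0, 0, 0], [0, 0, 0]], [[0, 0, 0], [0, 0, 0]]], grip=1, squeeze=20)

```text
time_s: 28.2
eef_pos: [533.8, -29.6, 115.5]
ee_rot: [0.002, -0.625, 0.781, -0.0]
force: [1.2, 6.7, 7.2]
grip_width: 0.509
```

```bash
python3 - <<'E'
from h import *
im=save('wrist','w16.png'); along()
cv2.imwrite('pics/c16.png',cv2.resize(im[190:340,180:460,::-1],None,fx=2.8,fy=2.8,interpolation=cv2.INTER_CUBIC))
E
```

```text
along 4.4 lat 2.5 z 115.5 F [1.7 6.7 7.7]
```

View pics/c16.png

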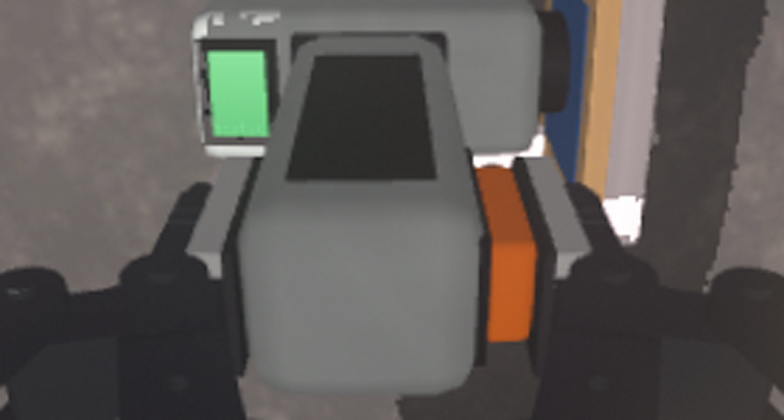

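The opening reads 43 mm, so the trigger is fully in. Hold, then release.

Emit:
play_rows(steps=[[[0, 0, 0], [0, 0, 0]], [[0, 0, 0], [0, 0, 0]], [[0, 0, 0], [0, 0, 0]], [[0, 0, 0], [0, 0, 0]], [[0, 0, 0], [0, 0, 0]], [[0, 0, 0], [0, 0, 0]], [[0, 0, 0], [0, 0, 0]], [[0, 0, 0], [0, 0, 0]], [[0, 0, 0], [0, 0, 0]]])

```text
time_s: 29.15
eef_pos: [533.7, -29.6, 115.5]
ee_rot: [0.002, -0.625, 0.781, -0.0]
force: [2.1, 6.7, 7.1]
grip_width: 0.511
```

```bash
python3 - <<'E'
from h import *
t=save('top','t17.png'); s=save('scene','s17.png'); print(ctrl.sense()['grip_width']*85); along()
f=lambda im,x,y,w,h,k:cv2.resize(im[y:y+h,x:x+w,::-1],None,fx=k,fy=k,interpolation=cv2.INTER_CUBIC)
cv2.imwrite('pics/c17.png',np.hstack([f(t,325,200,70,60,5),f(s,320,150,70,60,5)]))
E
```

```text
43.44291263059383
along 4.4 lat 2.5 z 115.5 F [1.1 6.9 7.2]
```

View pics/c17.png

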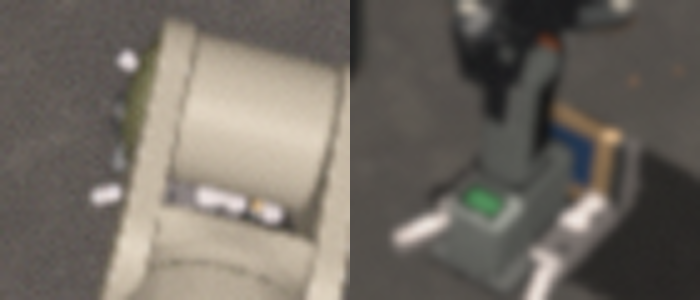

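Emit:
play_rows(steps=[[[0, 0, 0], [0, 0, 0]], [[0, 0, 0], [0, 0, 0]], [[0, 0, 0], [0, 0, 0]], [[0, 0, 0], [0, 0, 0]], [[0, 0, 0], [0, 0, 0]], [[0, 0, 0], [0, 0, 0]], [[0, 0, 0], [0, 0, 0]]], grip=0)

```text
time_s: 29.95
eef_pos: [532.9, -30.6, 114.5]
ee_rot: [0.0, -0.625, 0.781, 0.0]
force: [-0.3, 0.7, -0.7]
grip_width: 0.999
```

Emit:
play_rows(steps=[[[0, 0, -0.02], [0, 0, 0]], [[0, 0, -0.04], [0, 0, 0]], [[0, 0, -0.05], [0, 0, 0]], [[0, 0, -0.05], [0, 0, 0]], [[0, 0, -0.03], [0, 0, 0]], [[0, 0, -0.02], [0, 0, 0]], [[0, 0.05, 0], [0, 0, 0]], [[0, 0.05, 0], [0, 0, 0]], [[0, 0.02, 0], [0, 0, 0]], [[0, 0, 0], [0, 0, 0]], [[0, 0, 0], [0, 0, 0]], [[0, 0, 0], [0, 0, 0]]])

```text
time_s: 31.15
eef_pos: [445.8, -11.1, 271.9]
ee_rot: [0.0, -0.625, 0.781, -0.0]
force: [-0.1, -0.2, 0.9]
grip_width: 1.0
```

```bash
python3 - <<'E'
from h import *
info=cams.camera_info('wrist'); im=save('wrist','w18.png')
d=np.radians(-102.7);u=np.array([np.cos(d),np.sin(d)])
for k,z in dict(reader=0,grip=135,foot_back=22,trigger_face=135,dock=0).items():
    print(k,[(np.round(d['pixel'],1),round(d['p'],2),np.round(atz('wrist',d['pixel'],z,info)[:2],1),((atz('wrist',d['pixel'],z,info)[:2]-[532.3,-24.7])@u).round(1)) for d in cams.tip_of('wrist',k)[:2]])
sc=save('scene','s18.png')
f=lambda im,x,y,w,h,k:cv2.resize(im[y:y+h,x:x+w,::-1],None,fx=k,fy=k,interpolation=cv2.INTER_CUBIC)
cv2.imwrite('pics/c18.png',np.vstack([f(im,250,80,180,110,4),np.hstack([f(sc,320,140,80,60,4.5)]*2)]))
print(ctrl.sense()['force'],ctrl.sense()['dq'].max())
E
```

```text
reader [(array([89.8, 11. ]), 0.63, array([798.8, 291.2]), np.float64(-366.7)), (array([313. , 103.8]), 0.62, array([531.7, -24.1]), np.float64(-0.5))]
grip [(array([305.9,  96. ]), 0.8, array([534.7, -20.7]), np.float64(-4.4)), (array([312.3, 101.8]), 0.41, array([528.3, -25.1]), np.float64(1.2))]
foot_back [(array([77.4, 34.8]), 0.95, array([755.2, 305.5]), np.float64(-371.1)), (array([277. , 101.3]), 0.69, array([544.5,  18.7]), np.float64(-45.0))]
trigger_face [(array([347.4,  95.5]), 0.45, array([527.3, -56.6]), np.float64(32.2))]
dock []
[-0.42723615  0.49643137 -0.75911624] 0.002271303322088463
```

View pics/c18.png

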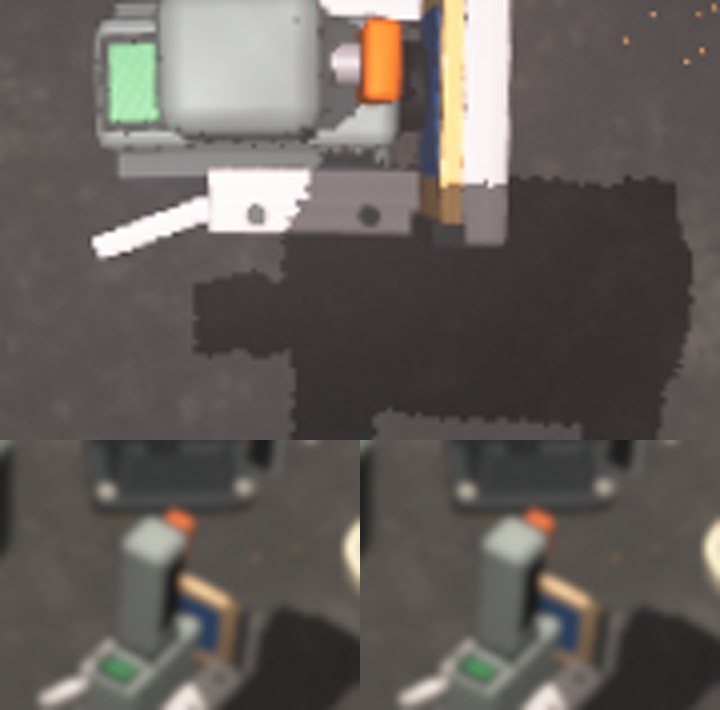

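View pics/w18.png

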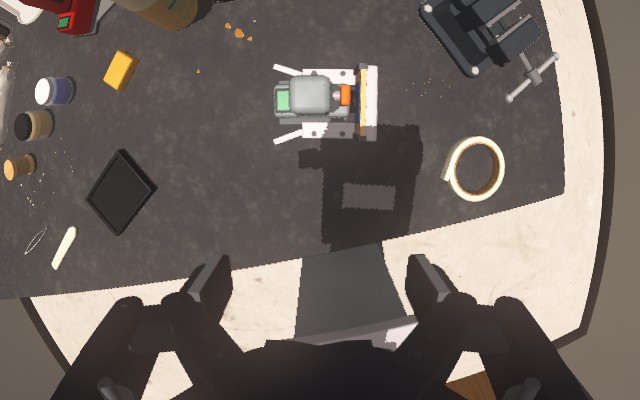

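```bash
python3 - <<'E'
from rig import ctrl
print(ctrl.finish_job())
E
```

```text
the job is handed in; nothing more can be done
None
```

The colour reading of the blue sample is done and the job is handed in at about 31 s; it reports no verdict, so success rests on my own checks.

- **Setting it down:** I lifted the grey reader by the sides of its grip, set it down about 130 mm in front of the track, let go, and it stood upright and lined up.
- **Pushing it home:** I pushed it in with the shut, tilted fingertips, about 21 mm up on its back. The push force rose from 4 N to 14 N with no further travel, so I took the nose to be on the sample, and then backed off.
- **Squeezing the trigger:** I gripped round the back of the grip and the trigger at 20 N. The opening read 43.4 mm, against 44 mm with the trigger fully in. I held it for about 1.2 s and let go.

**Last checks:**
- **Pictures:** The nose is against the board, the reader is upright, the trigger is out again and the hand is clear. The bystanders look unmoved in the last pictures, but I did not measure them.
- **Home position:** The network put the reader's origin 0.5 mm from home and its foot back right at the home position.
- **Disagreements:** Its grip point came out up to 4 mm behind home in one guess and 1 mm ahead in another. Its trigger face came out 2 mm back from where it should be. The pushing fingertips suggested about 1.5 mm ahead. All are within the 6 mm allowed.

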